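Level and load the laboratory balance

ROBOT

A 6-joint arm with a two-finger parallel gripper is mounted at the origin on the work surface. World frame = base frame: x ahead of the robot, y to its left, z up, the work surface at z = 0. Lengths are in m, angles in rad, forces in N, time in s.
With the tool pointing down it reaches from about 0.325 to 1 m from the base axis. Payload 5.1 kg.
Tool frame: the origin (TCP) lies on the mounting face of the last link; the fingertips stand 173 mm ahead of it and the grasp point (between the pads) lies 155 mm ahead of it (manip.tip_extent is the distance from the TCP to the fingertips, in m); z points along the fingers, y is the direction in which the jaws open and shut (so a half turn about z gives the same grasp; the last joint's range is limited). The gripper opens to 85 mm and grips with 20 to 120 N. Pads are 22 mm wide; open, the fingers measure 114 mm over their backs; the gripper's body (76 mm by 85 mm) begins 54 mm behind the grasp point. The pads swing forward as they close: fully open they stand 13 mm farther back than shut.
Start: joints at [-1.305, 0.124, 1.65, -0, 1.367, -0.083], TCP at [0.222, -0.611, 0.405] pointing down, gripper open.
Joint ranges: [-2.61, 2.61], [-1.02, 2.33], [0.03, 2.71], [-1.35, 4.49], [0.32, 2.68], [-2.91, 2.91]. Speed limits (rad/s): [2.57, 2.57, 3.14, 3.14, 3.14, 3.14].

INTERFACE

Orientations are given as [roll, pitch, yaw] about the fixed x, y, z axes, in that order (R = Rz(yaw) Ry(pitch) Rx(roll)).
In Python, from workcell import get_obs, cams, order, manip gives the robot as it stands. The module is installed in compiled form; this text tells all that it offers.
- The arm moves only by the tool move_arm, never from a script. Its argument "commands" is a list of rows, each a list of 5 numbers: the shift along the tool's x, y, z in m, then the turn about the tool's z in degrees, then the finger opening in m, from 0 to 0.0854. A call has exactly 5 rows; each row shifts and turns the commanded pose from where the row before left it, along the tool's axes as they then stand; what a row does not reach is not made up. A row lasts 1/8 s, in which the tool goes at most 62.5 mm and 10.7 degrees, less where a joint would pass 70% of its speed; a pose out of reach is approached as far as the arm can. A call with a gripper value outside its range is refused whole. The fingers move at their own pace and stop on an object; "force" is the grip in N (left out, the last holds). Time passes only in rows, so rows that do not move let the fingers close, or fill a call up. It gives the time, the measured TCP pose, the force and the opening at its end, in the units of the state.
- get_obs(): the state, without advancing time (a new reading comes with each control period).
- cams.capture(name): name is "scene" or "top"; returns (picture, depth): 400x640x3 uint8, blue, green, red; 400x640 float32, m along the optical axis (not along the pixel's ray), 0 where there is no reading.
- cams.camera_model(name): a dict with "intrinsics" (3x3 intrinsics, pixels), "R" (3x3) and "t" (3): a world point X has camera coordinates R X + t. Camera axes: x right, y down, z forward; pixel columns grow to the right and rows downward; lengths in m; the calibration is good to about 2 mm. A picture is of the moment at which its call begins. camera_model takes no time and is no camera call.
- order.close_job(): hands the job in, once; it reports no verdict.
The state is a dict: "clock": time; "joints": joint angles; "joint_vel": joint speeds; "joint_torque": joint torques, N m; "eef_pos": TCP position; "tool_rot": TCP orientation; "contact_force": force on the tool from outside, world axes, zero at the start; "torque": the same for the moment, N m; "finger_gap": finger opening in m.
Only numpy, scipy, OpenCV 4.12 (cv2) and the standard library are available. Lean on these libraries where they do the work, as an engineer would, in place of code of your own. Each camera call takes 0.05 s, during which the arm holds its last target.

TASK

The balance leans to its right. Swing the dust cover off its spirit level, push the wooden wedge under the low right side until the balance sits level, and with it level and the pan still empty press the raised zero key. Then stand every check weight that is on the bench gently and upright on the pan, wholly on it, and leave the level covered again and the other things on the bench undisturbed.

Things in the scene. Friction and masses are not known exactly. Their poses are not given: they have to be found in the camera images.
- balance (a joint): lean of the balance (rad), tipping about a front-to-back line on top of its two left feet, 195 mm from its right edge. 0 = level, negative = right side low (at the start it rests at -0.06 on two short right feet), positive = right side high, limit 0.06. The balance does not slide on the bench.
- low_edge (a point): middle of the balance's lower right edge, 22 mm above the bench when level, 10 mm at the start; the wall rises 58 mm straight up from it. Axes of the balance: x front to back, y to its left, z up. The wedge goes in here along +y, between the two short right feet (22 mm in diameter, 115 mm before and behind this point, 15 mm in from the edge).
- cover (a joint): angle of the dust cover (rad): 0 = over the level window, against its stop; grows as it swings counter-clockwise seen from above (from pointing to the back to pointing to the balance's left), up to 1.75. The window is wholly clear above 0.85 and wholly covered below 0.10. It stays where it is left; about 1 N at the knob moves it.
- cover_knob (a point): centre of the top of the black finger knob on the cover, an upright cylinder 16 mm in diameter, 24 mm tall above the cover plate, 55 mm from the pivot screw. The cover is a flat steel tongue 3 mm thick, 48 mm wide at its round end, lying on top of the housing at its left front.
- cover_screw (a point): top of the pivot screw about which the cover turns, in the left front corner of the housing's top; the screw head stands 4 mm above the plate. Its x axis points from the screw to the knob.
- level_window (a point): centre of the round level window in the housing's top, 36 mm in diameter, under the cover at the start. The pale bubble stands 9 mm to the left of the black ring at the start and in the middle of the ring when level (0.15 mm per mrad).
- zero_key (a joint): travel of the zero key (m): 0 = up, 0.006 = fully down, counts as pressed beyond 0.004; spring, about 4 N when fully down.
- zero_key_top (a point): centre of the top of the zero key, a round raised white key 22 mm in diameter on a grey collar at the right front of the housing's top; its top stands 18 mm above the housing. It is pressed straight down.
- pan_top (a point): centre of the top of the square steel pan (200 x 200 mm, 4 mm thick, no rim) of a light-grey balance 310 mm deep and 210 mm wide, keypad at its front towards the robot. The pan is 98 mm above the bench when level, 18 mm above the housing. Axes of the balance: x to the back, y to its left, z up.
- wedge: wooden wedge on the bench right of the balance, 180 mm long, 45 mm wide, 160 g, flat underneath, upright sides. Origin: centre of its underside; x to the thin tip, z up. 5 mm thick at the tip (x = +90 mm), growing evenly to 35 mm (x = -90 mm): the balance is level with the edge about 102 mm from the tip. Pushing it under takes 10 to 20 N; it stays put when left.
- weight1: large steel check weight, 500 g: cylinder 42 mm in diameter and 46 mm tall with a lifting knob on top, 70 mm tall in all. Origin: centre of its underside; z up. Absent in some starts.
- weight2: large steel check weight like weight1. Absent in some starts.
- weight3: small steel check weight, 250 g: cylinder 34 mm in diameter and 38 mm tall with a lifting knob on top, 60 mm tall in all. Origin: centre of its underside; z up. Absent in some starts.
- weight4: small steel check weight like weight3. Absent in some starts.
- pan: the steel pan itself; origin: centre of its underside. A blow or push of more than 60 N is too much for it.
- plinth: white stepped firing plinth with two ceramic crowns on pins, 72 mm in diameter, 70 mm tall, on the bench behind the weights; to be left alone. Origin: centre of its underside.
- jar: white jar 56 mm in diameter, 75 mm tall, on the bench behind the wedge; to be left alone. Origin: centre of its underside.
- cast: yellow stone dental cast 62 x 66 mm, 34 mm tall, standing among the check weights; to be left alone. Origin: centre of its underside.
Mind the look-alikes: they are no part of the job. What is shaped like the weight1 but green or turquoise is not meant.

How it is judged:
On the way, in this order (a step that is already met when the one before it is completed fails the run):
1. the cover is swung aside and the level window is wholly clear (value of joint cover above 0.85 rad), for 0.2 s.
2. with the window clear, the balance rests level on the wedge, let go (value of joint cover above 0.85 rad and value of joint balance between -0.012 and 0.012 rad and horizontal distance between wedge and low_edge below 0.1 m and contact force between the fingers and wedge below 0.5 N), for 0.5 s.
3. the zero key is pressed while the balance is level and the pan is empty (value of joint zero_key above 0.004 m and value of joint balance between -0.012 and 0.012 rad and distance between each of weight1, weight2, weight3, weight4 and pan_top above 0.13 m), for 0.05 s.
At the end, for the whole second after the job is handed in: The balance is level within 0.012 rad (0.7 degrees) on the wedge, the cover lies over the level window (below 0.10 rad), the key is up, and every check weight present stands upright at rest on the pan, its centre within 78 mm of the pan's centre along both pan axes (value of joint balance between -0.012 and 0.012 rad and horizontal distance between wedge and low_edge below 0.1 m and value of joint cover below 0.1 rad and value of joint zero_key below 0.002 m and x of weight1 in the frame of pan_top between -0.078 and 0.078 m and y of weight1 in the frame of pan_top between -0.078 and 0.078 m and z of weight1 in the frame of pan_top between -0.005 and 0.005 m and angle between each of weight1, weight2, weight3, weight4's own z axis and vertical below 0.1 rad and linear speed of each of weight1, weight2, weight3, weight4 below 0.02 m/s and x of weight2 in the frame of pan_top between -0.078 and 0.078 m and y of weight2 in the frame of pan_top between -0.078 and 0.078 m and z of weight2 in the frame of pan_top between -0.005 and 0.005 m and x of weight3 in the frame of pan_top between -0.078 and 0.078 m and y of weight3 in the frame of pan_top between -0.078 and 0.078 m and z of weight3 in the frame of pan_top between -0.005 and 0.005 m and x of weight4 in the frame of pan_top between -0.078 and 0.078 m and y of weight4 in the frame of pan_top between -0.078 and 0.078 m and z of weight4 in the frame of pan_top between -0.005 and 0.005 m); the robot touches nothing.
It fails at once if a bystander (plinth, jar or cast) is shifted by more than 40 mm (distance of any of plinth, jar, cast from where it was at the start of the episode above 0.04 m).
It fails at once if the pan is struck or pushed with more than 60 N (contact force between pan and anything else above 60 N).
Of weight1, weight2, weight3, weight4 only 2 to 4 are there at a start; the rules pass over those that are not, and their reading is None.
At some moment in a run one of weight1, weight2, weight3, weight4, wedge may be knocked a few centimetres aside while the robot is not near it.
It also fails if it takes over 208 s, if anything falls off the work surface, if the arm or the gripper's body presses on something with over 40 N, if the wrist force passes 120 N, or if a joint passes its speed limit or range.

## Working session

There is one attempt and no reset: what is moved stays moved. The work goes in short steps, Python scripts to look and compute and a tool call to move; the robot and the scene stay as the last step left them, time stands still between calls to the robot, and variables do not carry over. Pictures are saved under pics/ and viewed, and the job is handed in when it is done.

Besides the shell and the picture viewer there is one more tool, called after ">>>" as a command line: name --pt "numbers of a row" for each row, then --argument value for the rest. move_arm: Moves the arm, as the interface text tells. Its arguments: {"type":"object","properties":{"commands":{"type":"array"},"force":{"type":"number"}},"required":["commands"]}

```bash
mkdir -p pics; cat > h.py <<'E'
import numpy as np, cv2
from workcell import get_obs, cams, order, manip
def cap(name,fn=None):
    im,d=cams.capture(name)
    if fn: cv2.imwrite('pics/'+fn,im); np.savez('/tmp/'+fn+'.npz',im=im,d=d)
    return im,d
def pt(name,u,v,z=None,d=None):
    m=cams.camera_model(name);K=m['intrinsics'];R=m['R'];t=m['t']
    r=np.linalg.inv(K)@np.array([u,v,1.]);c=-R.T@t
    w=R.T@r
    if z is not None: return c+w*(z-c[2])/w[2]
    return R.T@(r*d-t)
def px(name,X):
    m=cams.camera_model(name);q=m['intrinsics']@(m['R']@np.array(X)+m['t']);return q[:2]/q[2]
def cloud(name,d):
    m=cams.camera_model(name);K=m['intrinsics'];R=m['R'];t=m['t']
    v,u=np.mgrid[0:400,0:640];r=np.stack([(u-K[0,2])/K[0,0],(v-K[1,2])/K[1,1],np.ones_like(u)],-1)*d[...,None]
    return (r-t)@R
E
python3 - <<'E'
from h import *
cap('scene','s0.png');cap('top','t0.png')
o=get_obs();print(o)
for n in('scene','top'):
    m=cams.camera_model(n);print(n,m['intrinsics'],m['R'],-m['R'].T@m['t'])
print(manip.tip_extent)
E
```

```text
{'clock': 0.1, 'joints': array([-1.30460423e+00,  1.24458764e-01,  1.65155552e+00,  3.00691111e-05,
        1.36751227e+00, -8.25885705e-02]), 'joint_vel': array([-0.000261  , -0.00237195, -0.00251165, -0.00136517,  0.00090038,
       -0.00012399]), 'joint_torque': array([ 7.57886392e-04, -4.24929857e+01, -3.66653144e+01, -4.32759271e-05,
        3.97740514e-03, -5.55454733e-06]), 'eef_pos': array([ 0.22206121, -0.61064921,  0.40355272]), 'tool_rot': array([-3.13966777e+00, -1.88874864e-04,  3.48774383e-01]), 'contact_force': array([-0.26383679,  1.01521391, -1.02912564]), 'torque': array([-0.02049977, -0.03684155, -0.01273571]), 'finger_gap': 0.08537468456351054}
scene [[460.70195108   0.         321.63080653]
 [  0.         460.70195108 199.91635628]
 [  0.           0.           1.        ]] [[ 0.14676829  0.98906441 -0.01451387]
 [ 0.60737648 -0.10169082 -0.78787866]
 [-0.78073867  0.10682022 -0.61565945]] [ 1.54364802 -0.07797798  0.84998218]
top [[464.38982995   0.         316.23736449]
 [  0.         464.38982995 199.93225164]
 [  0.           0.           1.        ]] [[ 0.02278059 -0.99962288 -0.01533445]
 [-0.99128593 -0.02059471 -0.13010792]
 [ 0.12974305  0.01816476 -0.99138125]] [0.42739182 0.02274222 1.20021455]
0.1734
```

View pics/s0.png

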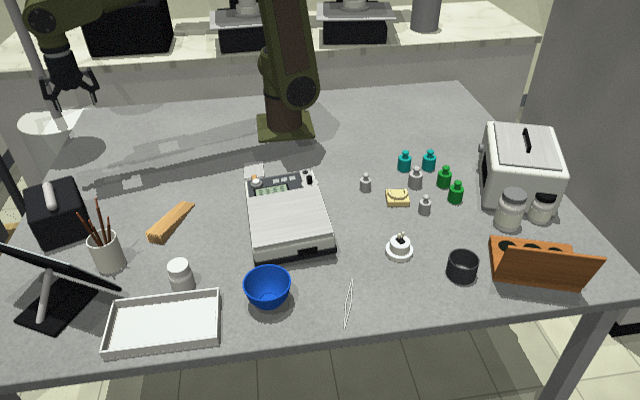

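View pics/t0.png

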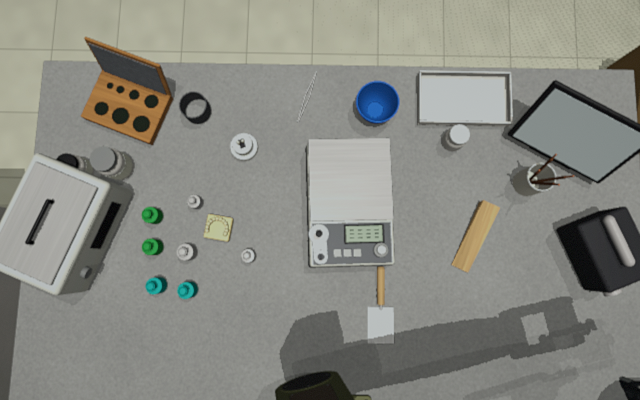

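The top view has +x up and +y left. The balance is at about (350,200) and the wedge at (475,235). Three steel weights stand at (194,201), (186,252) and (248,255), with green and turquoise decoys beside them. I'll zoom in and measure.

```bash
python3 - <<'E'
from h import *
t=np.load('/tmp/t0.png.npz')['im'];s=np.load('/tmp/s0.png.npz')['im']
cv2.imwrite('pics/a1.png',np.hstack([cv2.resize(t[125:275,295:405],None,fx=4,fy=4,interpolation=2),cv2.resize(t[180:330,440:530],None,fx=4,fy=4,interpolation=2)]))
cv2.imwrite('pics/a2.png',cv2.resize(t[180:310,130:270],None,fx=4.5,fy=4.5,interpolation=2))
cv2.imwrite('pics/a3.png',cv2.resize(s[145:275,235:345],None,fx=4.5,fy=4.5,interpolation=2))
E
```

```text
(no output)
```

View pics/a1.png

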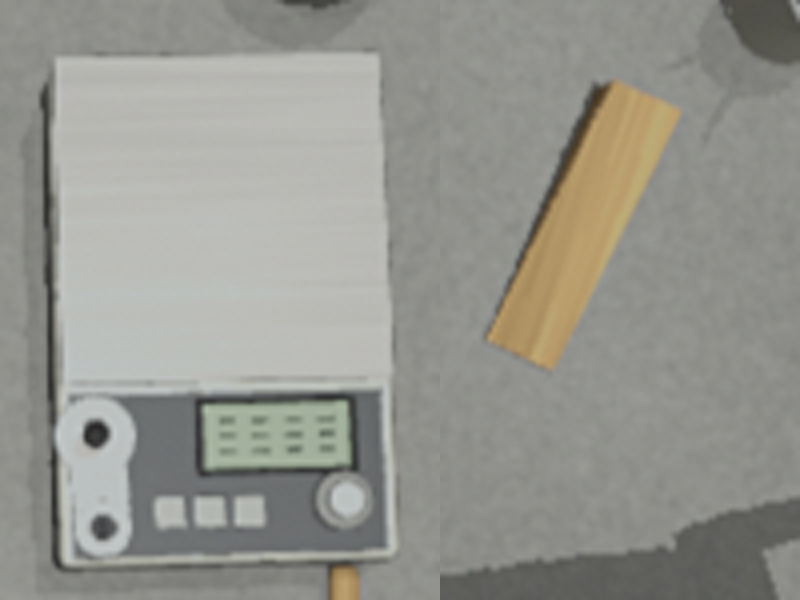

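View pics/a2.png

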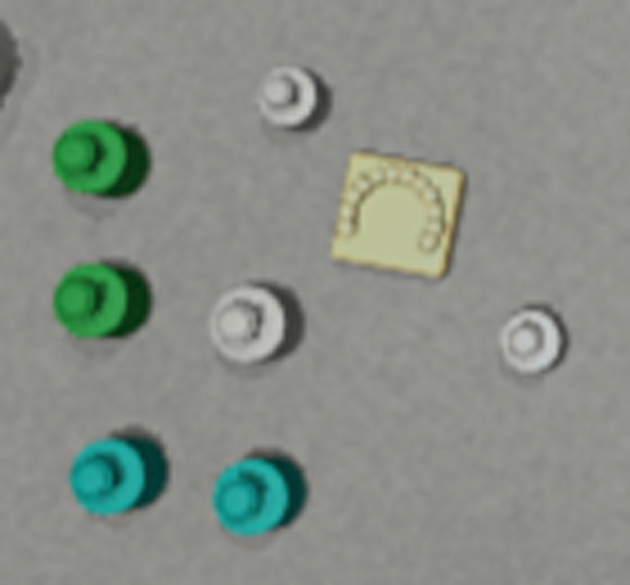

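View pics/a3.png

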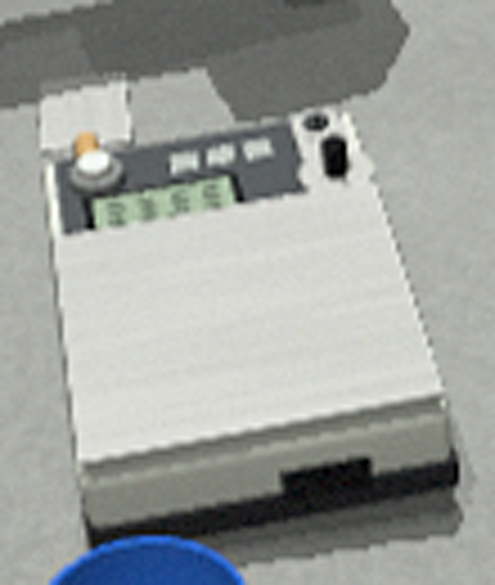

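```bash
python3 - <<'E'
from h import *
z=np.load('/tmp/t0.png.npz');t=z['im'];d=z['d'];P=cloud('top',d)
hsv=cv2.cvtColor(t,cv2.COLOR_BGR2HSV)
# bench level
print('bench',np.median(P[280:300,420:440,2]),np.median(P[230:260,270:290,2]))
# wedge
m=cv2.inRange(hsv,(8,70,80),(25,255,255));m[:, :440]=0;m[:,510:]=0;m[:190]=0;m[290:]=0
ys,xs=np.where(m>0);W=P[ys,xs];W=W[W[:,2]<.06]
box=cv2.minAreaRect(W[:,:2].astype(np.float32));print('wedge',box)
c=np.array(box[0]);
u,sv,vt=np.linalg.svd(W[:,:2]-c);ax=vt[0]
s=(W[:,:2]-c)@ax
for lo in np.arange(-.09,.09,.03):
    k=(s>lo)&(s<lo+.03);print(round(lo,2),np.median(W[k,2]).round(4),k.sum())
print('axis',ax,np.degrees(np.arctan2(ax[1],ax[0])),len(W))
# pan: fit plane
k=P[145:215,312:388].reshape(-1,3)
A=np.c_[k[:,:2],np.ones(len(k))];print('pan plane',np.linalg.lstsq(A,k[:,2],rcond=None)[0],k[:,2].mean())
# pan corners
for uv in [(308.5,139),(389.5,138.5),(392.5,220),(310.5,220)]:
    p=pt('top',*uv,z=.092);print('pan corner',uv,p)
# features
for nm,(u,v),zz in [('knob',(295+95/4,125+433/4),None),('screw',(295+103/4,125+526/4),None),('key',(295+348/4,125+500/4),None)]:
    print(nm,u,v,P[int(v),int(u)],)
E
```

```text
bench 0.0012500741233013048 0.0016503461889132377
wedge ((0.4988653063774109, -0.35924673080444336), (0.04716463387012482, 0.17974132299423218), 65.62669372558594)
-0.09 0.0331 231
-0.06 0.0276 245
-0.03 0.023 243
0.0 0.0181 233
0.03 0.0131 233
0.06 0.0085 230
axis [-0.91423191  0.40519133] 156.0968826009899 1416
pan plane [-0.28405959  0.12950251  0.27943931] 0.09773338679709377
pan corner (308.5, 139) [0.72255339 0.06543232 0.092     ]
pan corner (389.5, 138.5) [ 0.72750749 -0.13250991  0.092     ]
pan corner (392.5, 220) [ 0.52789676 -0.14011511  0.092     ]
pan corner (310.5, 220) [0.52369773 0.05567775 0.092     ]
knob 318.75 233.25 [0.49170429 0.03675052 0.11388197]
screw 320.75 256.5 [0.43869462 0.03110338 0.08905673]
key 382.0 250.0 [ 0.45617304 -0.11580429  0.08889134]
```

```bash
cat >> h.py <<'E'
def plan(x,y,z,yawdeg):
    "tool-axis shifts (at the present orientation) for TCP to reach fingertip target"
    from scipy.spatial.transform import Rotation as Ro
    o=get_obs();R=Ro.from_euler('xyz',o['tool_rot']).as_matrix()
    D=R.T@(np.array([x,y,z+.1734])-o['eef_pos'])
    turn=-(yawdeg-np.degrees(o['tool_rot'][2]));turn=(turn+180)%360-180
    print('tool shift mm',(D*1000).round(1),'turn',round(turn,1),'| now tip',(o['eef_pos']-[0,0,.1734]).round(4),'yaw',np.degrees(o['tool_rot'][2]).round(2),'F',o['contact_force'].round(1),'gap',round(o['finger_gap'],4),'t',round(o['clock'],2))
E
python3 - <<'E'
from h import *
print('knob',pt('top',295+95/4-.5,125+433/4-.5,z=.1065)); print('screw',pt('top',295+103/4-.5,125+526/4-.5,z=.0865))
print('key',pt('top',295+348/4-.5,125+500/4-.5,z=.088))
print('front corners',pt('top',310.2,266.5,z=.078),pt('top',393.5,264.3,z=.067))
# scene cross-check of knob, window
print('scene knob',pt('scene',235+335/4.5-.5,145+142/4.5-.5,z=.107),'screw',pt('scene',235+317/4.5-.5,145+122/4.5-.5,z=.0865),'key',pt('scene',235+95/4.5-.5,145+157/4.5-.5,z=.088))
z=np.load('/tmp/t0.png.npz');t=z['im'];P=cloud('top',z['d'])
# pan side edges: gradient by z
for u in (300,304,306,308,310,350,389,391,393,396): print(u,P[180,u].round(4))
for v in (134,137,139,141,160,200,216,219,222,226): print(v,P[v,350].round(4))
hsv=cv2.cvtColor(t,cv2.COLOR_BGR2HSV)
for nm,(u,v,r) in {'w_s1':(194,201,12),'w_L':(186,252,14),'w_s2':(248,255,12),'jar':(459,134,16),'cast':(218,227,18),'pens':(541,178,18),'plinth':(243,147,16)}.items():
    Q=P[v-r:v+r,u-r:u+r].reshape(-1,3);Q=Q[Q[:,2]>.012]
    lo,hi=Q[:,:2].min(0),Q[:,:2].max(0);print(nm,'bbox mid',((lo+hi)/2).round(4),'size',(hi-lo).round(4),'zmax',Q[:,2].max().round(4),'med',np.median(Q,0).round(4))
plan(0.492,0.036,.2,0)
E
```

```text
knob [0.492742  0.0362705 0.1065   ]
screw [0.4387341  0.03052751 0.0865    ]
key [ 0.45735184 -0.11472426  0.088     ]
front corners [0.41333564 0.05408983 0.078     ] [ 0.42306244 -0.14635154  0.067     ]
scene knob [0.48794943 0.03176606 0.107     ] screw [0.43442015 0.02608438 0.0865    ] key [ 0.45188518 -0.11800069  0.088     ]
300 [0.636  0.0884 0.0016]
304 [6.365e-01 7.800e-02 3.000e-04]
306 [0.6364 0.0727 0.0013]
308 [0.6233 0.0647 0.077 ]
310 [0.6193 0.059  0.1007]
350 [ 0.6222 -0.0373  0.095 ]
389 [ 0.6251 -0.1319  0.0893]
391 [ 0.6256 -0.1371  0.0869]
393 [ 0.6406 -0.1543  0.0033]
396 [ 0.6416 -0.1628 -0.0016]
134 [ 0.7619 -0.0407  0.0029]
137 [ 0.7548 -0.041  -0.0011]
139 [ 0.7237 -0.036   0.0949]
141 [ 0.7181 -0.0359  0.0969]
160 [ 0.6722 -0.0369  0.0913]
200 [ 0.5737 -0.038   0.0935]
216 [ 0.5352 -0.0386  0.0934]
219 [ 0.5278 -0.0386  0.0952]
222 [ 0.5224 -0.0398  0.0741]
226 [ 0.5123 -0.0396  0.0801]
w_s1 bbox mid [0.5079 0.1969] size [0.1611 0.3484] zmax 1.2002 med [0.5687 0.3495 0.04  ]
w_L bbox mid [0.4443 0.205 ] size [0.0406 0.3645] zmax 1.2002 med [0.4433 0.3603 0.048 ]
w_s2 bbox mid [0.4377 0.1256] size [0.0301 0.2057] zmax 1.2002 med [0.4373 0.2079 0.0408]
jar bbox mid [ 0.6122 -0.1705] size [0.3697 0.3866] zmax 1.2002 med [ 0.7471 -0.3033  0.0692]
cast bbox mid [0.4849 0.1757] size [0.115  0.3059] zmax 1.2002 med [0.5067 0.2917 0.0245]
pens bbox mid [ 0.5614 -0.2729] size [0.268  0.5913] zmax 1.2002 med [ 0.6392 -0.4944  0.0757]
plinth bbox mid [0.5917 0.1481] size [0.3285 0.2508] zmax 1.2002 med [0.7159 0.2328 0.0408]
tool shift mm [ 474.7 -515.4   31.2] turn 20.0 | now tip [ 0.2221 -0.6106  0.2302] yaw 19.98 F [-0.3  1.  -1. ] gap 0.0854 t 0.1
```

>>> move_arm --pt "0 0 0 10 0.034" --pt "0 0 0 10 0.034" --pt "0.02 -0.05 0 0 0.034" --pt "0.02 -0.05 0 0 0.034" --pt "0.02 -0.05 0 0 0.034"

```text
clock: 0.72
eef_pos: [0.2824, -0.4593, 0.404]
tool_rot: [-3.14, 0.0, -0.001]
contact_force: [0.8, 0.3, 0.1]
finger_gap: 0.0338
```

>>> move_arm --pt "0.022 -0.055 0 0 0.034" --pt "0.022 -0.055 0 0 0.034" --pt "0.022 -0.055 0 0 0.034" --pt "0.022 -0.055 0 0 0.034" --pt "0.022 -0.055 0 0 0.034"

```text
clock: 1.35
eef_pos: [0.3923, -0.184, 0.4044]
tool_rot: [-3.142, -0.0, -0.001]
contact_force: [0.4, -0.1, -0.1]
finger_gap: 0.0339
```

```bash
python3 - <<'E'
from h import *
plan(.4915,.035,.16,0)
E
```

```text
tool shift mm [  99.  -219.1   71.1] turn -0.0 | now tip [ 0.3923 -0.184   0.231 ] yaw -0.04 F [ 0.4 -0.1 -0.1] gap 0.0339 t 1.35
```

Tracking is good. I'll move above the knob and compare the gripper with the cameras.

>>> move_arm --pt "0.02 -0.05 0 0 0.034" --pt "0.02 -0.05 0 0 0.034" --pt "0.02 -0.05 0.02 0 0.034" --pt "0.02 -0.05 0.025 0 0.034" --pt "0.019 -0.019 0.026 0 0.034"

```text
clock: 1.98
eef_pos: [0.4914, 0.0356, 0.3329]
tool_rot: [-3.141, -0.0, 0.003]
contact_force: [-0.1, -0.5, 0.6]
finger_gap: 0.0341
```

```bash
python3 - <<'E'
from h import *
s,_=cap('scene','s1.png');t,_=cap('top','t1.png')
o=get_obs();e=o['eef_pos'];print(e)
for n,im in(('scene',s),('top',t)):
    for p in (e-[0,0,.1734],):
        u=px(n,p);print(n,u);cv2.circle(im,tuple(int(a) for a in u),1,(0,0,255),-1)
cv2.imwrite('pics/b1.png',np.hstack([cv2.resize(s[100:230,230:330],None,fx=4,fy=4,interpolation=2),cv2.resize(t[170:300,270:370],None,fx=4,fy=4,interpolation=2)]))
E
```

```text
[0.49087842 0.03489445 0.32988138]
scene [309.64346644 161.73223464]
top [318.59836068 232.25731136]
```

View pics/b1.png

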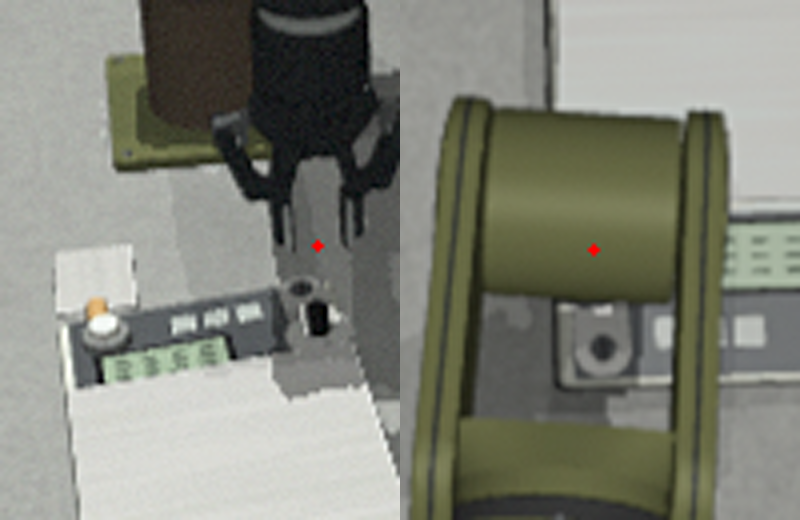

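```bash
python3 - <<'E'
from h import *
s=cv2.imread('pics/s1.png')
cv2.imwrite('pics/b2.png',cv2.resize(s[155:200,285:335],None,fx=12,fy=12,interpolation=0))
for p in ((.4905,.0345,.107),(.4915,.0355,.107),(.488,.032,.107)): print(p,px('scene',p),px('top',p))
plan(.4905,.0345,.092,0)
E
```

```text
(0.4905, 0.0345, 0.107) [310.02572397 176.47754265] [318.97904932 233.7074148 ]
(0.4915, 0.0355, 0.107) [310.42499593 176.64576479] [318.56339081 233.27265828]
(0.488, 0.032, 0.107) [309.02936445 176.05775425] [320.01868829 234.79482142]
tool shift mm [ 0.1  0.4 64.5] turn 0.2 | now tip [0.4909 0.0349 0.1565] yaw 0.18 F [-0.1 -0.2  0.2] gap 0.0339 t 2.08
```

View pics/b2.png

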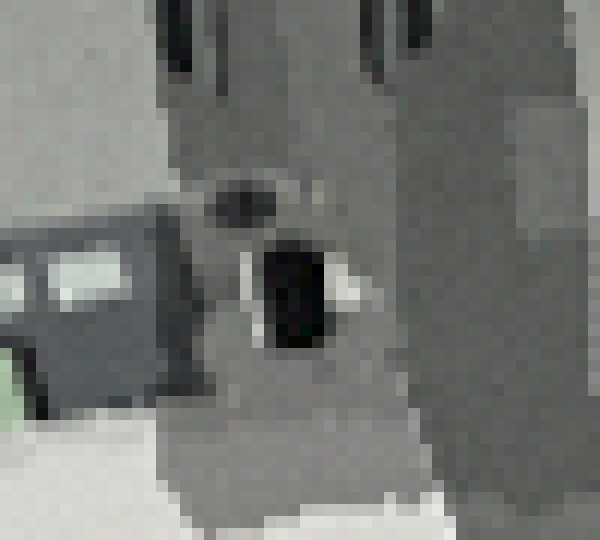

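>>> move_arm --pt "0 0 0.02 0 0.034" --pt "0 0 0.02 0 0.034" --pt "0 0 0.014 0 0.034" --pt "0 0 0.008 0 0.034" --pt "0 0 0 0 0.034"

```text
clock: 2.7
eef_pos: [0.4911, 0.0328, 0.2715]
tool_rot: [3.142, 0.001, -0.001]
contact_force: [-0.2, 0.2, -0.1]
finger_gap: 0.0337
```

```bash
python3 - <<'E'
from h import *
s,_=cap('scene','s2.png')
cv2.imwrite('pics/b3.png',cv2.resize(s[120:200,260:340],None,fx=7,fy=7,interpolation=2));plan(.4905,.0345,.092,0)
# arc waypoints: pad centre, tool shift in tool axes for each step of 10 deg
sc=np.array([.437,.029]);k=np.array([.4905,.0345]);r=k-sc;print(np.linalg.norm(r),np.degrees(np.arctan2(r[1],r[0])))
a0=np.arctan2(r[1],r[0]);R=np.linalg.norm(r)
E
```

```text
tool shift mm [-0.9 -1.6  6.7] turn -0.0 | now tip [0.4914 0.0329 0.0987] yaw -0.03 F [0.3 0.  0.6] gap 0.0343 t 2.75
0.05378196723809942 5.8696004430147095
```

View pics/b3.png

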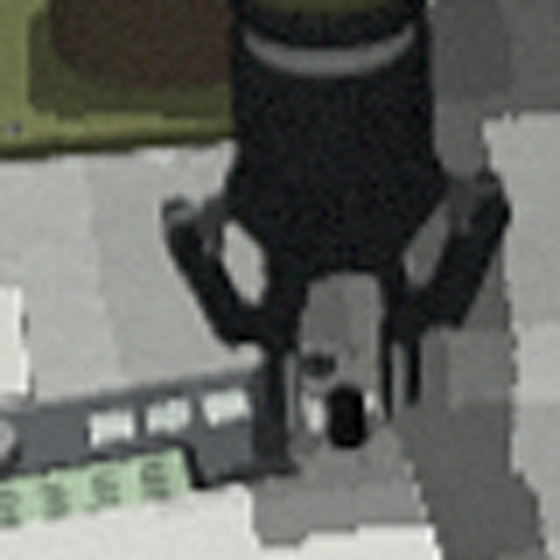

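>>> move_arm --pt "0 0 0.007 0 0.034" --pt "-0.001 -0.0093 0 -10 0.034" --pt "-0.0015 -0.0093 0 -10 0.034" --pt "-0.0015 -0.0093 0 -10 0.034" --pt "-0.0015 -0.0093 0 -10 0.034"

```text
clock: 3.38
eef_pos: [0.4769, 0.0669, 0.2652]
tool_rot: [3.14, -0.001, 0.704]
contact_force: [0.3, -1.7, -0.5]
finger_gap: 0.0339
```

>>> move_arm --pt "-0.0015 -0.0093 0 -10 0.034" --pt "-0.0015 -0.0093 0 -10 0.034" --pt "-0.0015 -0.0093 0 -10 0.034" --pt "-0.0015 -0.0093 0 -10 0.034" --pt "0 0 0 0 0.034"

```text
clock: 4.0
eef_pos: [0.4433, 0.0831, 0.265]
tool_rot: [3.141, -0.0, 1.394]
contact_force: [-0.1, 0.2, 0.1]
finger_gap: 0.0338
```

```bash
python3 - <<'E'
from h import *
s,_=cap('scene','s3.png')
cv2.imwrite('pics/b4.png',cv2.resize(s[120:200,260:360],None,fx=7,fy=7,interpolation=2));plan(.45,.09,.2,0)
E
```

```text
tool shift mm [   8.1    5.3 -108.5] turn 79.8 | now tip [0.4434 0.083  0.0915] yaw 79.83 F [-0.  -0.1 -0.2] gap 0.034 t 4.05
```

View pics/b4.png

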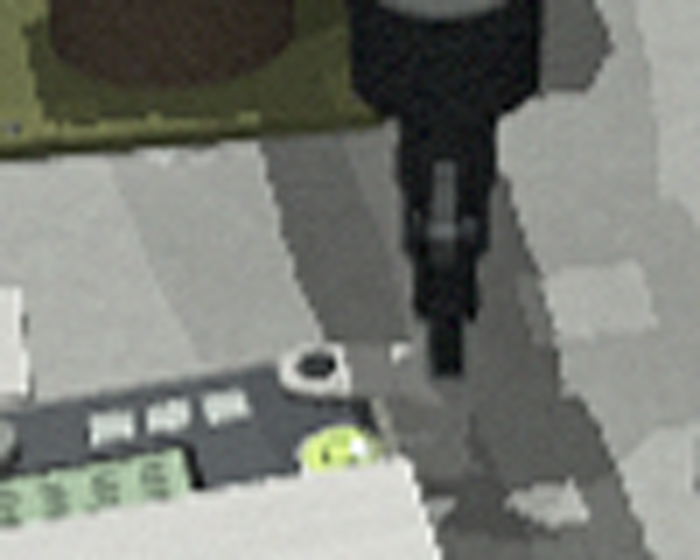

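>>> move_arm --pt "0 0 -0.03 0 0.034" --pt "0 0 -0.05 0 0.034" --pt "0 0 -0.05 0 0.06" --pt "0 0.05 -0.03 -10 0.075" --pt "0 0.05 0 -10 0.075"

```text
clock: 4.68
eef_pos: [0.5446, 0.0738, 0.4295]
tool_rot: [3.133, 0.001, 1.748]
contact_force: [0.5, -1.3, 0.2]
finger_gap: 0.0749
```

```bash
python3 - <<'E'
from h import *
s,d=cap('scene','s4.png')
cv2.imwrite('pics/b5.png',np.vstack([cv2.resize(s[180:260,130:230],None,fx=6,fy=6,interpolation=2)]))
P=cloud('scene',d);hsv=cv2.cvtColor(s,cv2.COLOR_BGR2HSV)
m=cv2.inRange(hsv,(8,70,60),(25,255,255));m[:, :140]=0;m[:,205:]=0;m[:195]=0;m[250:]=0
W=P[m>0];W=W[(W[:,2]<.05)];print(len(W),cv2.minAreaRect(W[:,:2].astype(np.float32)),W[:,2].max())
plan(.5555,-.3845,.1,156)
E
```

```text
915 ((0.4992344379425049, -0.36354613304138184), (0.0497429296374321, 0.18145273625850677), 65.1681137084961) 0.039283213211502924
tool shift mm [-451.7  -76.3  152.1] turn -55.7 | now tip [0.5487 0.0735 0.2521] yaw 100.33 F [ 1.  -1.4 -0.3] gap 0.0751 t 4.72
```

View pics/b5.png

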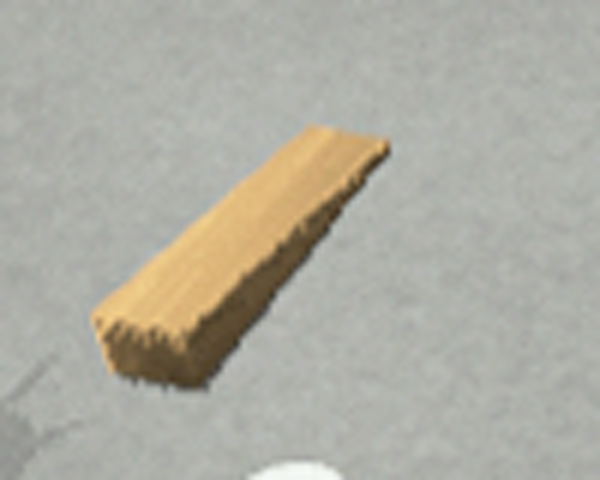

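>>> move_arm --pt "-0.055 -0.0095 0 0 0.078" --pt "-0.055 -0.0095 0 0 0.078" --pt "-0.055 -0.0095 0 0 0.078" --pt "-0.055 -0.0095 0 0 0.078" --pt "-0.055 -0.0095 0 0 0.078"

```text
clock: 5.35
eef_pos: [0.5435, -0.2069, 0.4244]
tool_rot: [-3.141, -0.0, 1.742]
contact_force: [-0.2, 1.1, -0.2]
finger_gap: 0.0781
```

>>> move_arm --pt "-0.055 -0.0095 0 0 0.078" --pt "-0.055 -0.0095 0 0 0.078" --pt "-0.055 -0.0095 0.02 -10 0.078" --pt "0 0 0.04 -10 0.078" --pt "0 0 0.04 -10 0.078"

```text
clock: 5.98
eef_pos: [0.5439, -0.3737, 0.3231]
tool_rot: [3.142, -0.0, 2.27]
contact_force: [0.3, 0.1, -0.4]
finger_gap: 0.078
```

>>> move_arm --pt "0 0 0.02 -10 0.078" --pt "0 0 0.02 -10 0.078" --pt "0 0 0 -5.5 0.078" --pt "0 0 0 0 0.078" --pt "0 0 0 0 0.078"

```text
clock: 6.6
eef_pos: [0.5443, -0.3725, 0.2849]
tool_rot: [-3.141, 0.0, 2.711]
contact_force: [-0.6, -0.5, 0.1]
finger_gap: 0.078
```

```bash
python3 - <<'E'
from h import *
cap('scene','s5.png')
plan(.5555,-.3867,.005,155.5)
E
```

```text
tool shift mm [-16.1  -8.2 106.7] turn -0.1 | now tip [ 0.5442 -0.3725  0.1117] yaw 155.37 F [ 0.8 -0.9  0.8] gap 0.078 t 6.65
```

View pics/s5.png

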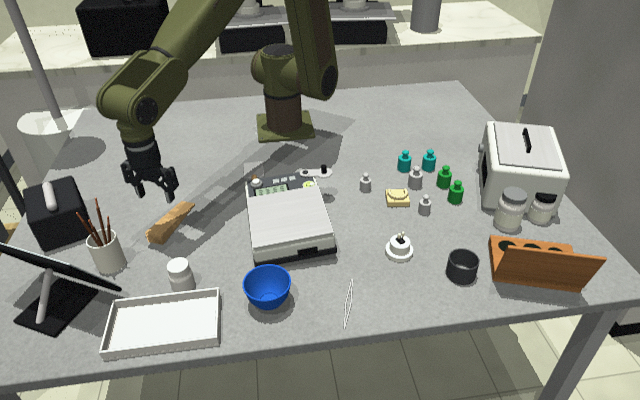

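>>> move_arm --pt "-0.016 -0.008 0.02 0 0.078" --pt "0 0 0.035 0 0.078" --pt "0 0 0.03 0 0.078" --pt "0 0 0.018 0 0.078" --pt "0 0 0 0 0.078"

```text
clock: 7.28
eef_pos: [0.5549, -0.3858, 0.1803]
tool_rot: [3.141, -0.003, 2.713]
contact_force: [-0.5, -0.4, 0.1]
finger_gap: 0.078
```

>>> move_arm --pt "0 0 0 0 0.03" --pt "0 0 0 0 0.03" --pt "0 0 0 0 0.03" --pt "0 0 0 0 0.03" --pt "0 0 0 0 0.03" --force 80

```text
clock: 7.9
eef_pos: [0.5562, -0.3869, 0.1842]
tool_rot: [-3.141, 0.004, 2.714]
contact_force: [-0.3, 0.1, 6.1]
finger_gap: 0.0431
```

```bash
python3 - <<'E'
from h import *
plan(.5555,-.3867,.005,155.5)
E
```

```text
tool shift mm [ 0.7 -0.1  5.8] turn -0.0 | now tip [ 0.5562 -0.3869  0.0108] yaw 155.48 F [-0.3  0.1  6.1] gap 0.0431 t 7.9
```

>>> move_arm --pt "0 0 -0.01 0 0.03" --pt "0 0 -0.012 0 0.03" --pt "0.002 0.025 0 5 0.03" --pt "0.002 0.025 0 9 0.03" --pt "0 0.025 0 9 0.03"

```text
clock: 8.52
eef_pos: [0.5899, -0.3195, 0.204]
tool_rot: [-3.141, -0.001, 2.307]
contact_force: [0.3, -0.7, -1.6]
finger_gap: 0.0433
```

>>> move_arm --pt "0 0 0 10 0.03" --pt "0 0 0 10 0.03" --pt "0 0 0 10 0.03" --pt "0 0 0 10 0.03" --pt "0 0 0 0 0.03"

```text
clock: 9.15
eef_pos: [0.5899, -0.3203, 0.204]
tool_rot: [-3.141, -0.0, 1.616]
contact_force: [0.3, -1.0, -1.9]
finger_gap: 0.0435
```

```bash
python3 - <<'E'
from h import *
s,_=cap('scene','s6.png')
cv2.imwrite('pics/b6.png',np.vstack([cv2.resize(s[90:260,130:340],None,fx=3.8,fy=3.5,interpolation=2)]))
plan(.585,-.315,.012,92.5)
E
```

```text
tool shift mm [ 5.5 -4.7 18.6] turn 0.2 | now tip [ 0.59   -0.3203  0.0306] yaw 92.66 F [ 0.1 -0.1 -1.4] gap 0.0431 t 9.2
```

View pics/b6.png

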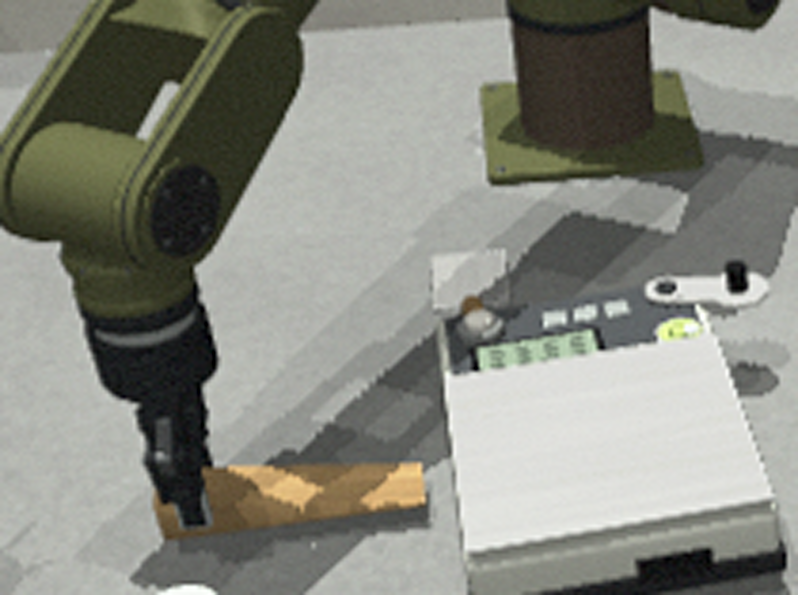

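>>> move_arm --pt "0 0 0.01 0 0.03" --pt "0 0 0.008 0 0.03" --pt "0.01 0 0 0 0.03" --pt "0.015 0 0 0 0.03" --pt "0 0 0 0 0.03"

```text
clock: 9.82
eef_pos: [0.5887, -0.2936, 0.1853]
tool_rot: [-3.14, -0.001, 1.616]
contact_force: [-0.6, -0.4, -0.8]
finger_gap: 0.0432
```

```bash
python3 - <<'E'
from h import *
s,_=cap('scene','s7.png')
cv2.imwrite('pics/b7.png',np.vstack([cv2.resize(s[170:260,150:340],None,fx=4.2,fy=4.5,interpolation=2)]))
plan(.585,-.190,.012,92.5)
E
```

```text
tool shift mm [104.4   0.8   0.2] turn 0.1 | now tip [ 0.5889 -0.2943  0.0122] yaw 92.57 F [ 0.2 -0.7 -1.4] gap 0.0432 t 9.88
```

View pics/b7.png

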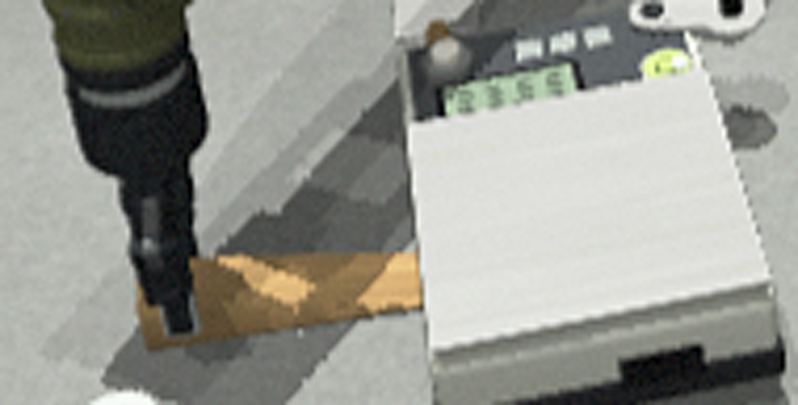

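>>> move_arm --pt "0 0 0.002 0 0.03" --pt "0.012 0 0 0 0.03" --pt "0.012 0 0 0 0.03" --pt "0.012 0 0 0 0.03" --pt "0 0 0 0 0.03" --force 100

```text
clock: 10.5
eef_pos: [0.5877, -0.2589, 0.1844]
tool_rot: [3.14, 0.002, 1.615]
contact_force: [1.4, -3.0, 0.8]
finger_gap: 0.0423
```

>>> move_arm --pt "0.012 0 0 0 0.03" --pt "0.012 0 0 0 0.03" --pt "0.012 0 0 0 0.03" --pt "0 0 0 0 0.03" --pt "0 0 0 0 0.03"

```text
clock: 11.12
eef_pos: [0.586, -0.2236, 0.1843]
tool_rot: [3.141, 0.002, 1.615]
contact_force: [0.7, -5.4, 2.0]
finger_gap: 0.0427
```

```bash
python3 - <<'E'
from h import *
s,d=cap('scene','s8.png');t,dt=cap('top','t8.png')
cv2.imwrite('pics/b8.png',np.vstack([cv2.resize(s[140:260,150:340],None,fx=4.2,fy=4.2,interpolation=2)]))
plan(.585,-.190,.012,92.5)
E
```

```text
tool shift mm [33.7  0.4 -1.1] turn 0.0 | now tip [ 0.586  -0.2236  0.0109] yaw 92.52 F [-0.5 -4.8  2.3] gap 0.0425 t 11.22
```

View pics/b8.png

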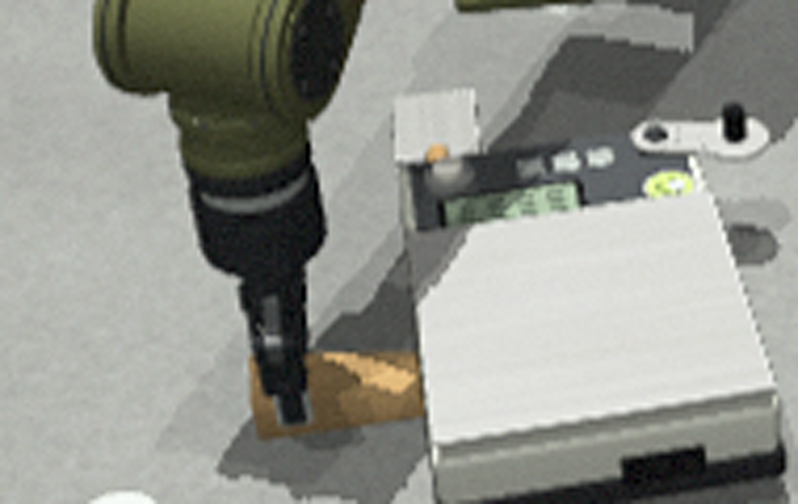

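>>> move_arm --pt "0.009 0 0 0 0.03" --pt "0.009 0 0 0 0.03" --pt "0.008 0 0 0 0.03" --pt "0.006 0 0 0 0.03" --pt "0 0 0 0 0.03"

```text
clock: 11.85
eef_pos: [0.5846, -0.1923, 0.1843]
tool_rot: [3.14, 0.003, 1.615]
contact_force: [0.7, -8.7, 0.7]
finger_gap: 0.0424
```

```bash
python3 - <<'E'
from h import *
s,d=cap('scene','s9.png');t,dt=cap('top','t9.png')
cv2.imwrite('pics/b9.png',np.hstack([cv2.resize(s[140:270,190:340],None,fx=3,fy=3,interpolation=2),cv2.resize(t[130:260,300:416],None,fx=3,fy=3,interpolation=2)]))
plan(.585,-.190,.012,92.5)
def tilt(n,d,yaw=2.5):
    P=cloud(n,d);k=(abs(P[...,0]-.63)<.08)&(abs(P[...,1]+.04)<.08)&(P[...,2]>.06)&(P[...,2]<.12)
    Q=P[k];A=np.c_[Q[:,0]-.625,Q[:,1]+.038,np.ones(len(Q))]
    c=np.linalg.lstsq(A,Q[:,2],rcond=None)[0];r=Q[:,2]-A@c;g=abs(r)<3*np.median(abs(r));c=np.linalg.lstsq(A[g],Q[g,2],rcond=None)[0];return c.round(4),k.sum()
for n in('s0','s4','s9'):
    print(n,tilt('scene',np.load(f'/tmp/{n}.png.npz')['d']))
for n in('t0','t9'):
    print(n,tilt('top',np.load(f'/tmp/{n}.png.npz')['d']))
E
```

```text
tool shift mm [ 2.3  0.4 -1.1] turn 0.0 | now tip [ 0.5847 -0.1923  0.0109] yaw 92.51 F [ 0.3 -7.9  1.9] gap 0.0427 t 11.95
s0 (array([-0.0067,  0.0579,  0.0937]), np.int64(2553))
s4 (array([-0.0072,  0.0581,  0.0937]), np.int64(2543))
s9 (array([-0.0027, -0.0037,  0.099 ]), np.int64(2544))
t0 (array([-0.0031,  0.0609,  0.0939]), np.int64(4297))
t9 (array([-0.0001,  0.001 ,  0.0995]), np.int64(4345))
```

View pics/b9.png

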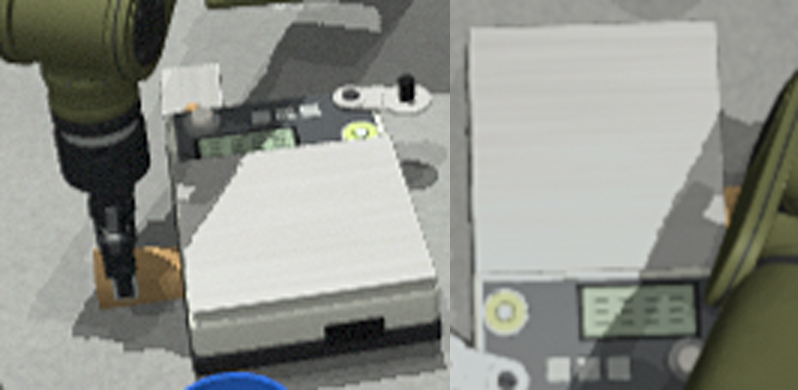

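>>> move_arm --pt "0 0 0 0 0.06" --pt "0 0 0 0 0.07" --pt "0 0 0 0 0.07" --pt "-0.004 0 -0.01 0 0.07" --pt "-0.01 0 -0.03 0 0.07"

```text
clock: 12.58
eef_pos: [0.5842, -0.205, 0.2226]
tool_rot: [-3.138, -0.002, 1.615]
contact_force: [0.6, -0.3, -0.2]
finger_gap: 0.0702
```

>>> move_arm --pt "0 0 -0.05 0 0.03" --pt "0 0 -0.06 0 0.0" --pt "-0.04 0 -0.05 0 0.0" --pt "-0.04 0 0 0 0.0" --pt "0 0 0 0 0.0"

```text
clock: 13.2
eef_pos: [0.5882, -0.2866, 0.3844]
tool_rot: [3.139, 0.002, 1.611]
contact_force: [-0.7, 1.0, -1.3]
finger_gap: 0.0002
```

```bash
cat >> h.py <<'E'
def tilt(n,d,yaw=2.5):
    P=cloud(n,d);k=(abs(P[...,0]-.63)<.08)&(abs(P[...,1]+.04)<.08)&(P[...,2]>.06)&(P[...,2]<.12)
    Q=P[k];A=np.c_[Q[:,0]-.625,Q[:,1]+.038,np.ones(len(Q))]
    c=np.linalg.lstsq(A,Q[:,2],rcond=None)[0];r=Q[:,2]-A@c;g=abs(r)<3*np.median(abs(r));c=np.linalg.lstsq(A[g],Q[g,2],rcond=None)[0];return c.round(4),k.sum()
E
python3 - <<'E'
from h import *
s,d=cap('scene','s10.png');t,dt=cap('top','t10.png')
cv2.imwrite('pics/b10.png',np.hstack([cv2.resize(s[140:270,190:340],None,fx=3,fy=3,interpolation=2),cv2.resize(t[130:260,300:416],None,fx=3,fy=3,interpolation=2)]))
cv2.imwrite('pics/b10z.png',np.hstack([cv2.resize(s[165:205,240:340],None,fx=4,fy=4,interpolation=2),cv2.resize(t[215:275,300:400],None,fx=4,fy=4,interpolation=2)[:160]]))
print(tilt('scene',d),tilt('top',dt))
plan(.455,-.117,.15,0)
E
```

```text
(array([-0.0031, -0.0029,  0.099 ]), np.int64(2550)) (array([0.0014, 0.0017, 0.0995]), np.int64(4350))
tool shift mm [ 172.9 -125.9   59.2] turn 92.4 | now tip [ 0.5882 -0.2845  0.2089] yaw 92.44 F [ 0.1 -0.   0.4] gap -0.0 t 13.3
```

View pics/b10.png

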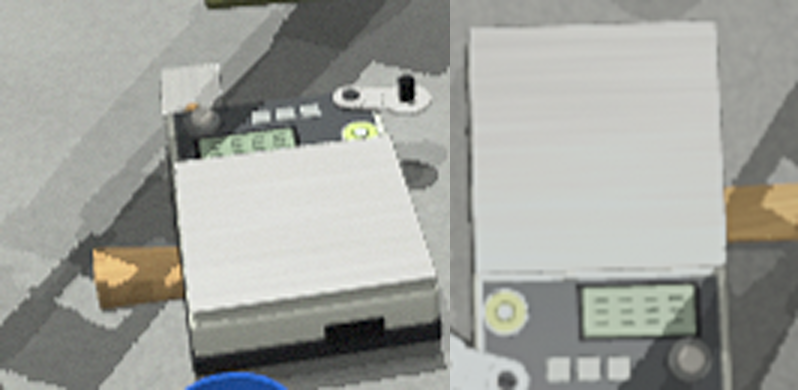

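View pics/b10z.png

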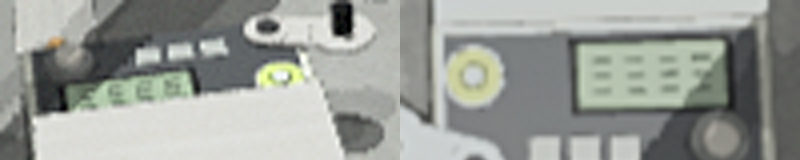

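```bash
python3 - <<'E'
from h import *
a=pt('top',379,249,z=.098);b=pt('scene',257.5,180,z=.098);print(a,b)
s=cv2.imread('pics/s10.png');t=cv2.imread('pics/t10.png')
cv2.imwrite('pics/b11.png',np.hstack([cv2.resize(s[165:195,240:280],None,fx=10,fy=10,interpolation=0),cv2.resize(t[235:265,360:400],None,fx=10,fy=10,interpolation=0)]))
E
```

```text
[ 0.45812281 -0.10760511  0.098     ] [ 0.47009266 -0.11231373  0.098     ]
```

View pics/b11.png

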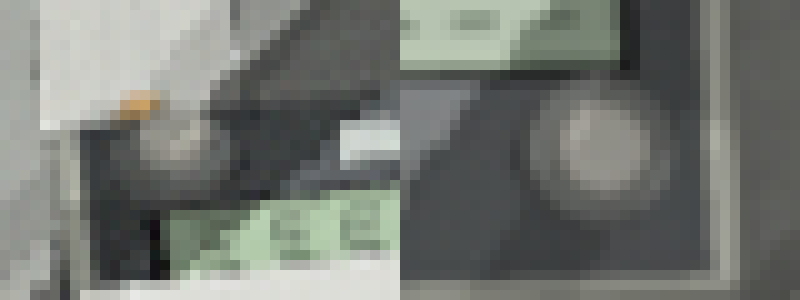

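```bash
python3 - <<'E'
from h import *
print(pt('top',379.7,249.3,z=.098),pt('scene',256.9,178.4,z=.098))
plan(.458,-.111,.13,0)
E
```

```text
[ 0.4574564  -0.10925455  0.098     ] [ 0.46196575 -0.11369659  0.098     ]
tool shift mm [ 178.8 -122.6   79.2] turn 92.4 | now tip [ 0.5882 -0.2845  0.2089] yaw 92.44 F [ 0.1 -0.   0.4] gap -0.0 t 13.3
```

>>> move_arm --pt "0.045 -0.031 0 0 0" --pt "0.045 -0.031 0.01 0 0" --pt "0.045 -0.031 0.03 0 0" --pt "0.044 -0.03 0.039 0 0" --pt "0 0 0 0 0"

```text
clock: 13.92
eef_pos: [0.4547, -0.1091, 0.2985]
tool_rot: [-3.129, -0.006, 1.618]
contact_force: [0.2, -0.5, -0.3]
finger_gap: -0.0003
```

```bash
python3 - <<'E'
from h import *
s,d=cap('scene','s11.png')
cv2.imwrite('pics/b12.png',cv2.resize(s[120:210,220:320],None,fx=6,fy=6,interpolation=2))
plan(.458,-.111,.098,92.5)
E
```

```text
tool shift mm [-0.3  0.9 30.8] turn 0.2 | now tip [ 0.4572 -0.1108  0.1288] yaw 92.66 F [ 1.4 -0.7  1.2] gap 0.0 t 13.97
```

View pics/b12.png

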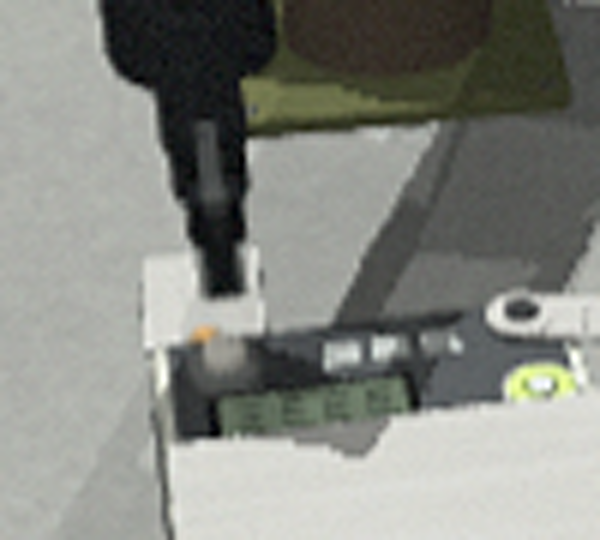

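>>> move_arm --pt "0 0 0.015 0 0" --pt "0 0 0.012 0 0" --pt "0 0 0.006 0 0" --pt "0 0 0.003 0 0" --pt "0 0 0 0 0"

```text
clock: 14.6
eef_pos: [0.4598, -0.1135, 0.2699]
tool_rot: [-3.142, 0.0, 1.614]
contact_force: [-1.2, -1.1, 1.7]
finger_gap: -0.0001
```

```bash
python3 - <<'E'
from h import *
plan(.458,-.111,.098,92.5)
E
```

```text
tool shift mm [ 2.6 -1.6 -1.5] turn -0.0 | now tip [ 0.4598 -0.1135  0.0965] yaw 92.47 F [-1.2 -1.1  1.7] gap -0.0001 t 14.6
```

>>> move_arm --pt "0 0 0.002 0 0" --pt "0 0 0.001 0 0" --pt "0 0 0 0 0" --pt "0 0 0 0 0" --pt "0 0 0 0 0"

```text
clock: 15.22
eef_pos: [0.4597, -0.1133, 0.267]
tool_rot: [3.141, 0.001, 1.614]
contact_force: [0.2, -1.9, 3.7]
finger_gap: 0.0002
```

```bash
python3 - <<'E'
from h import *
plan(.458,-.111,.098,92.5)
E
```

```text
tool shift mm [ 2.4 -1.6 -4.4] turn -0.0 | now tip [ 0.4597 -0.1133  0.0936] yaw 92.48 F [ 0.2 -1.9  3.7] gap 0.0002 t 15.22
```

>>> move_arm --pt "0 0 0.002 0 0" --pt "0 0 0.001 0 0" --pt "0 0 0 0 0" --pt "0 0 0 0 0" --pt "0 0 0 0 0"

```text
clock: 15.85
eef_pos: [0.4599, -0.1134, 0.2653]
tool_rot: [3.141, 0.001, 1.614]
contact_force: [-4.3, -1.9, 12.9]
finger_gap: 0.0001
```

```bash
python3 - <<'E'
from h import *
s,d=cap('scene','s12.png');print(tilt('scene',d))
plan(.458,-.111,.098,92.5)
E
```

```text
(array([-0.0029, -0.0018,  0.099 ]), np.int64(2545))
tool shift mm [ 2.5 -1.8 -6.1] turn -0.0 | now tip [ 0.4599 -0.1134  0.0919] yaw 92.49 F [-3.6 -1.2 11.5] gap -0.0 t 15.9
```

>>> move_arm --pt "0 0 -0.02 0 0" --pt "0 0 -0.03 0 0" --pt "0 0 -0.04 0 0" --pt "-0.02 0 -0.02 0 0.034" --pt "-0.02 0 0 0 0.034"

```text
clock: 16.52
eef_pos: [0.4615, -0.1535, 0.3746]
tool_rot: [3.139, 0.0, 1.615]
contact_force: [0.7, 0.1, 0.6]
finger_gap: 0.0335
```

```bash
python3 - <<'E'
from h import *
s,d=cap('scene','s13.png');t,dt=cap('top','t13.png');print(tilt('scene',d),tilt('top',dt))
cv2.imwrite('pics/b13.png',np.hstack([cv2.resize(s[160:200,300:340],None,fx=10,fy=10,interpolation=0),cv2.resize(t[235:275,285:325],None,fx=10,fy=10,interpolation=0)]))
E
```

```text
(array([-0.0032, -0.0017,  0.099 ]), np.int64(2531)) (array([-0.0002,  0.0011,  0.0995]), np.int64(4345))
```

View pics/b13.png

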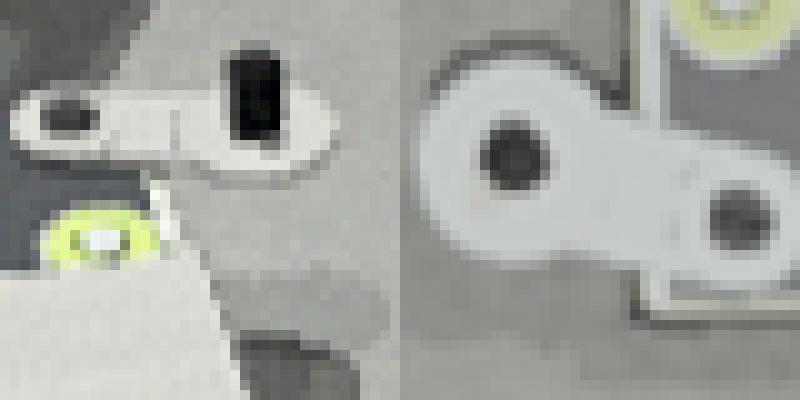

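```bash
python3 - <<'E'
from h import *
k=pt('top',295.9,250.2,z=.107);s=pt('top',318.7,256.4,z=.087);k2=pt('scene',325,165.8,z=.107);s2=pt('scene',300+6.9-.5,160+11.2-.5,z=.087)
print(k,k2,s,s2);m=(k+k2)/2;c=(s+s2)/2;r=m-c;print(m,np.hypot(*r[:2]),np.degrees(np.arctan2(r[1],r[0])))
plan(m[0],m[1],.16,73)
E
```

```text
[0.4507228  0.08770962 0.107     ] [0.44448685 0.08408037 0.107     ] [0.43770066 0.03419128 0.087     ] [0.43118513 0.03078423 0.087     ]
[0.44760483 0.08589499 0.107     ] 0.05500517964110835 76.15563542145549
tool shift mm [240.5  -3.3  38.9] turn 19.4 | now tip [ 0.4609 -0.1543  0.1986] yaw 92.37 F [ 0.4 -0.1 -0. ] gap 0.034 t 16.62
```

>>> move_arm --pt "0.048 0 0 0 0.034" --pt "0.048 0 0 0 0.034" --pt "0.048 -0.001 0 0 0.034" --pt "0.048 -0.001 0.01 0 0.034" --pt "0.048 -0.001 0.025 0 0.034"

```text
clock: 17.25
eef_pos: [0.4473, 0.0881, 0.3374]
tool_rot: [-3.141, -0.001, 1.614]
contact_force: [0.7, 0.5, -0.2]
finger_gap: 0.0338
```

>>> move_arm --pt "0 0 0 8 0.034" --pt "0 0 0.015 8.4 0.034" --pt "0 0 0 0 0.034" --pt "0 0 0 0 0.034" --pt "0 0 0 0 0.034"

```text
clock: 17.88
eef_pos: [0.448, 0.0864, 0.3239]
tool_rot: [3.141, -0.0, 1.329]
contact_force: [-0.6, -0.8, -0.1]
finger_gap: 0.0342
```

```bash
python3 - <<'E'
from h import *
s,d=cap('scene','s14.png')
cv2.imwrite('pics/b14.png',cv2.resize(s[110:200,280:370],None,fx=6,fy=6,interpolation=2))
plan(.4476,.0859,.0925,76)
E
```

```text
tool shift mm [-0.5 -0.3 58.1] turn 0.1 | now tip [0.448  0.0863 0.1506] yaw 76.11 F [-0.4  0.7 -0.4] gap 0.0339 t 17.93
```

View pics/b14.png

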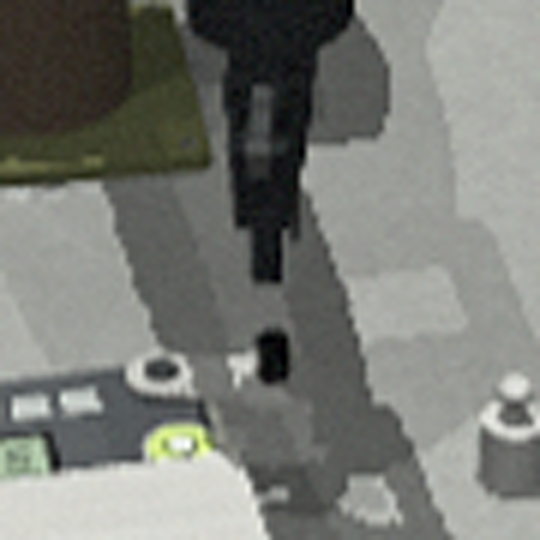

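>>> move_arm --pt "0 0 0.02 0 0.034" --pt "0 0 0.02 0 0.034" --pt "0 0 0.012 0 0.034" --pt "0 0 0.006 0 0.034" --pt "0 0 0 0 0.034"

```text
clock: 18.55
eef_pos: [0.4479, 0.0865, 0.2656]
tool_rot: [-3.141, 0.0, 1.328]
contact_force: [-0.3, 0.5, -0.1]
finger_gap: 0.0339
```

>>> move_arm --pt "-0.0008 0.0096 0 10 0.034" --pt "-0.0008 0.0096 0 10 0.034" --pt "-0.0008 0.0096 0 10 0.034" --pt "-0.0008 0.0096 0 10 0.034" --pt "-0.0008 0.0096 0 10 0.034"

```text
clock: 19.18
eef_pos: [0.4849, 0.0574, 0.2665]
tool_rot: [-3.141, -0.002, 0.449]
contact_force: [-1.1, 2.5, -0.8]
finger_gap: 0.0344
```

>>> move_arm --pt "-0.0008 0.0096 0 10 0.034" --pt "-0.0008 0.0096 0 10 0.034" --pt "0 0.005 0 5 0.034" --pt "0 0 0 0 0.034" --pt "0 0 0 0 0.034"

```text
clock: 19.8
eef_pos: [0.4904, 0.034, 0.2661]
tool_rot: [3.141, -0.001, 0.02]
contact_force: [1.0, 0.3, 0.2]
finger_gap: 0.0334
```

```bash
python3 - <<'E'
from h import *
s,d=cap('scene','s15.png')
cv2.imwrite('pics/b15.png',cv2.resize(s[120:200,270:350],None,fx=7,fy=7,interpolation=2))
plan(.4905,.0345,.0925,0)
E
```

```text
tool shift mm [ 0.2 -0.5  0.1] turn 1.2 | now tip [0.4903 0.034  0.0926] yaw 1.15 F [0.3 0.3 0.2] gap 0.0338 t 19.85
```

View pics/b15.png

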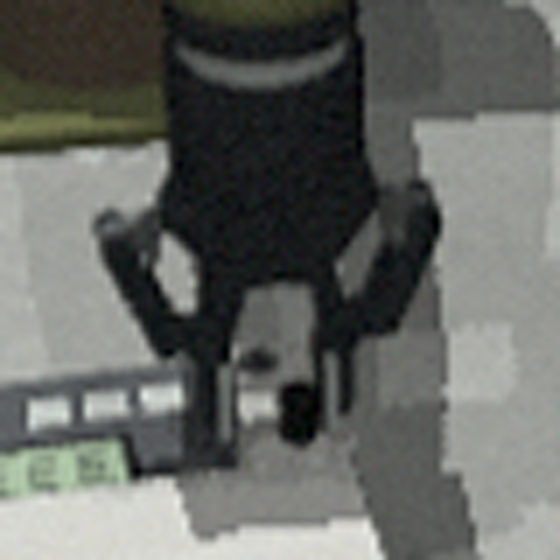

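Now I'll push on against the stop in small steps of +y in the tool frame.

>>> move_arm --pt "0 0.003 0 0 0.034" --pt "0 0.003 0 0 0.034" --pt "0 0.002 0 0 0.034" --pt "0 0.001 0 0 0.034" --pt "0 0 0 0 0.034"

```text
clock: 20.48
eef_pos: [0.4905, 0.0255, 0.2657]
tool_rot: [-3.139, -0.0, 0.018]
contact_force: [1.2, 6.0, 0.9]
finger_gap: 0.034
```

```bash
python3 - <<'E'
from h import *
s,d=cap('scene','s16.png')
cv2.imwrite('pics/b16.png',cv2.resize(s[120:200,270:350],None,fx=7,fy=7,interpolation=2))
plan(.4905,.0345,.0925,0)
E
```

```text
tool shift mm [ 0.2 -9.  -0.2] turn 1.1 | now tip [0.4905 0.0255 0.0923] yaw 1.06 F [1.  5.1 0.1] gap 0.0341 t 20.52
```

View pics/b16.png

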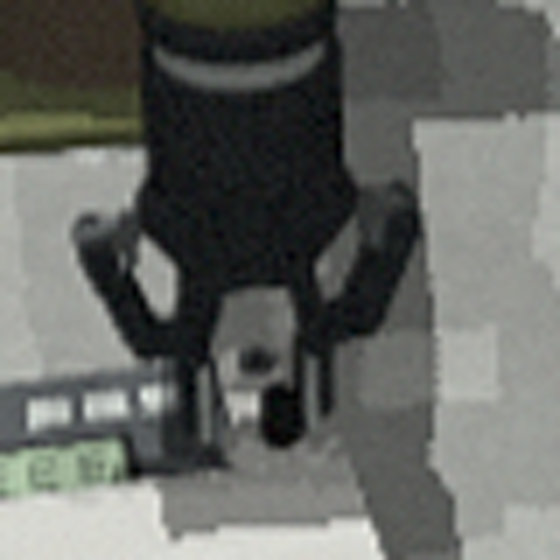

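>>> move_arm --pt "0 -0.008 0 0 0.034" --pt "0 0 -0.02 0 0.034" --pt "0 0 -0.05 0 0.034" --pt "0 -0.04 -0.05 0 0.07" --pt "0 -0.05 0 0 0.07"

```text
clock: 21.15
eef_pos: [0.4896, 0.1225, 0.3901]
tool_rot: [3.142, -0.01, 0.017]
contact_force: [0.7, -0.6, -1.1]
finger_gap: 0.0688
```

```bash
python3 - <<'E'
from h import *
s,d=cap('scene','s17.png');t,dt=cap('top','t17.png')
cv2.imwrite('pics/b17.png',np.hstack([cv2.resize(s[130:230,240:480],None,fx=3.3,fy=3.3,interpolation=2)]))
cv2.imwrite('pics/b17t.png',cv2.resize(t[130:300,130:400],None,fx=2.9,fy=2.9,interpolation=2))
print(tilt('scene',d),tilt('top',dt))
plan(.5,.1,.2,0)
E
```

```text
(array([-0.0035, -0.0019,  0.099 ]), np.int64(2542)) (array([0.0003, 0.0007, 0.0995]), np.int64(4336))
tool shift mm [11.2 25.2 12.4] turn 1.3 | now tip [0.4882 0.125  0.2124] yaw 1.34 F [-0.5 -0.3  0.6] gap 0.0701 t 21.25
```

View pics/b17.png

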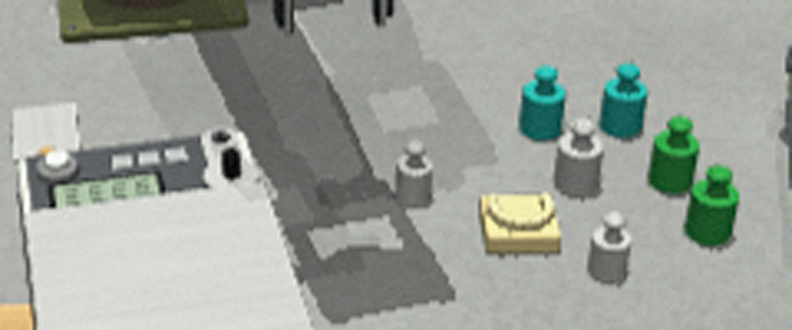

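View pics/b17t.png

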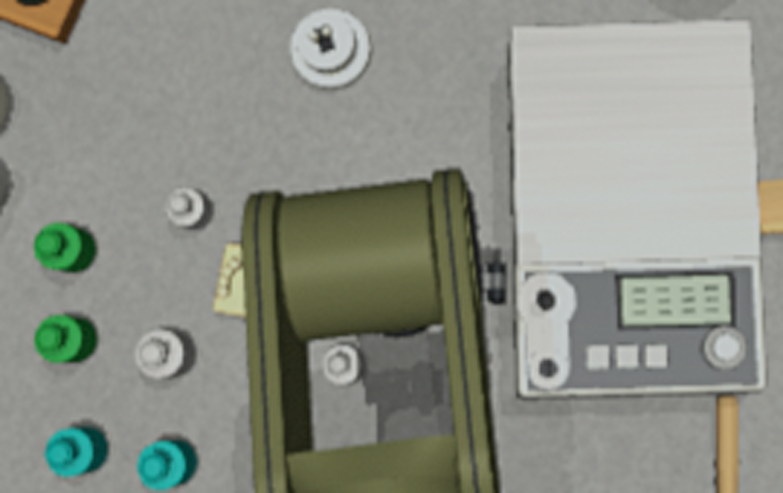

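```bash
python3 - <<'E'
from h import *
for n,a,b,z in (('L',(183.3,250.9),(415.9,168),.07),('A',(247.1,254.3),(365.6,174.3),.06),('B',(192.9,200.5),(425.3,195.6),.06)):
    p=pt('top',*a,z=z);q=pt('scene',*b,z=z);print(n,p,q,(p+q)/2)
# pan centre
t=cv2.imread('pics/t17.png')
for uv in [(130+512/2.9-.5,130+27/2.9-.5),(130+750/2.9-.5,130+22/2.9-.5),(130+758/2.9-.5,130+258/2.9-.5),(130+518/2.9-.5,130+262/2.9-.5)]: print('pan',pt('top',*uv,z=.098))
s=cv2.imread('pics/s17.png');cv2.imwrite('pics/b18.png',cv2.resize(s[180:270,240:345],None,fx=7,fy=6,interpolation=2))
E
```

```text
L [0.44367574 0.3637002  0.07      ] [0.4473602  0.35934028 0.07      ] [0.44551797 0.36152024 0.07      ]
A [0.43908334 0.20958435 0.06      ] [0.44046751 0.207112   0.06      ] [0.43977542 0.20834817 0.06      ]
B [0.56881865 0.35024517 0.06      ] [0.57041463 0.34874547 0.06      ] [0.56961664 0.34949532 0.06      ]
pan [0.72131799 0.07118081 0.098     ]
pan [ 0.72934891 -0.12831594  0.098     ]
pan [ 0.53092706 -0.13538777  0.098     ]
pan [0.52342527 0.06117488 0.098     ]
```

View pics/b18.png

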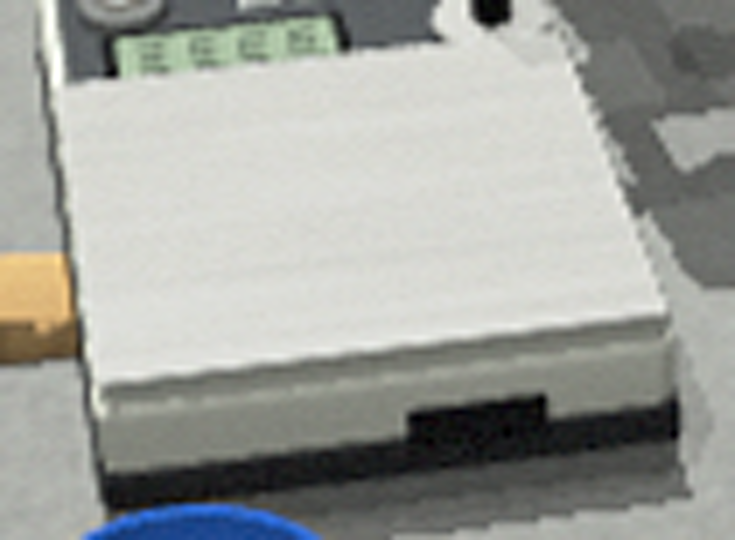

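>>> move_arm --pt "-0.024 -0.041 0 1.3 0.06" --pt "-0.024 -0.043 0.03 0 0.06" --pt "0 0 0.04 0 0.06" --pt "0 0 0.04 0 0.06" --pt "0 0 0 0 0.06" --force 40

```text
clock: 21.88
eef_pos: [0.4382, 0.2047, 0.2703]
tool_rot: [3.138, 0.009, -0.004]
contact_force: [0.2, 0.3, 0.9]
finger_gap: 0.0596
```

```bash
python3 - <<'E'
from h import *
s,d=cap('scene','s18.png')
cv2.imwrite('pics/b19.png',cv2.resize(s[110:210,310:410],None,fx=6,fy=6,interpolation=2))
plan(.440,.2085,.006,0)
E
```

```text
tool shift mm [ 1.  -3.6 93.6] turn -0.2 | now tip [0.4394 0.2051 0.0996] yaw -0.22 F [-0.3  0.6  0.1] gap 0.06 t 21.93
```

View pics/b19.png

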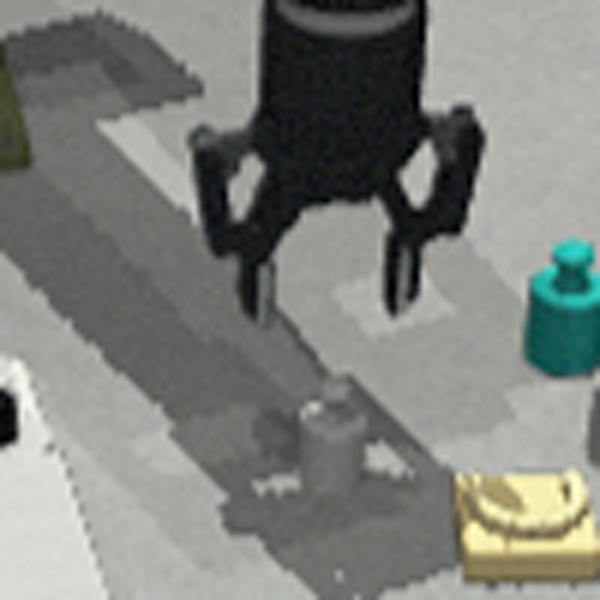

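>>> move_arm --pt "0.001 -0.0036 0.03 0 0.06" --pt "0 0 0.03 0 0.06" --pt "0 0 0.022 0 0.06" --pt "0 0 0.01 0 0.06" --pt "0 0 0 0 0.06" --force 40

```text
clock: 22.55
eef_pos: [0.4416, 0.2092, 0.1833]
tool_rot: [-3.141, -0.001, -0.004]
contact_force: [-0.8, 0.3, 0.7]
finger_gap: 0.0602
```

>>> move_arm --pt "0 0 0 0 0.04" --pt "0 0 0 0 0.025" --pt "0 0 0 0 0.025" --pt "0 0 0 0 0.025" --pt "0 0 -0.01 0 0.025"

```text
clock: 23.18
eef_pos: [0.4404, 0.209, 0.1921]
tool_rot: [3.141, 0.002, -0.004]
contact_force: [-1.0, -0.1, -2.7]
finger_gap: 0.0332
```

>>> move_arm --pt "0 0 -0.03 0 0.025" --pt "0 0 -0.05 0 0.025" --pt "0 0 -0.05 0 0.025" --pt "0 0 -0.04 0 0.025" --pt "0 0 0 0 0.025"

```text
clock: 23.8
eef_pos: [0.4416, 0.2094, 0.3666]
tool_rot: [-3.139, -0.007, -0.004]
contact_force: [0.0, -0.1, -2.2]
finger_gap: 0.0326
```

```bash
python3 - <<'E'
from h import *
s,d=cap('scene','s19.png')
cv2.imwrite('pics/b20.png',cv2.resize(s[60:210,300:400],None,fx=4,fy=4,interpolation=2))
plan(.660,-.075,.2,2.5)
E
```

```text
tool shift mm [220.2 283.3  -9.5] turn -2.7 | now tip [0.4409 0.2092 0.1902] yaw -0.21 F [-0.7 -0.1 -3.3] gap 0.0329 t 23.85
```

View pics/b20.png

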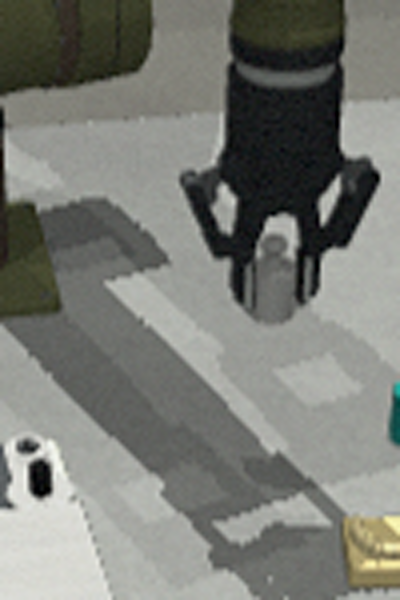

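>>> move_arm --pt "0.03 0.04 0 0 0.025" --pt "0.04 0.05 0 0 0.025" --pt "0.04 0.05 0 0 0.025" --pt "0.04 0.05 0 0 0.025" --pt "0.04 0.05 0 0 0.025"

```text
clock: 24.48
eef_pos: [0.6264, -0.0285, 0.3586]
tool_rot: [-3.141, 0.006, -0.004]
contact_force: [-0.2, 0.8, -1.8]
finger_gap: 0.0328
```

>>> move_arm --pt "0.03 0.043 0 0 0.025" --pt "0 0 0.03 -2.5 0.025" --pt "0 0 0.025 0 0.025" --pt "0 0 0.01 0 0.025" --pt "0 0 0 0 0.025"

```text
clock: 25.1
eef_pos: [0.6553, -0.0696, 0.2948]
tool_rot: [-3.141, 0.004, 0.04]
contact_force: [0.1, -0.5, -3.0]
finger_gap: 0.033
```

```bash
python3 - <<'E'
from h import *
s,d=cap('scene','s20.png')
cv2.imwrite('pics/b21.png',cv2.resize(s[90:270,220:350],None,fx=4,fy=3.2,interpolation=2))
plan(.660,-.075,.104,2.5)
E
```

```text
tool shift mm [ 3.9  5.5 19.2] turn -0.2 | now tip [ 0.6559 -0.0696  0.1233] yaw 2.3 F [ 0.1 -0.1 -2.8] gap 0.0326 t 25.15
```

View pics/b21.png

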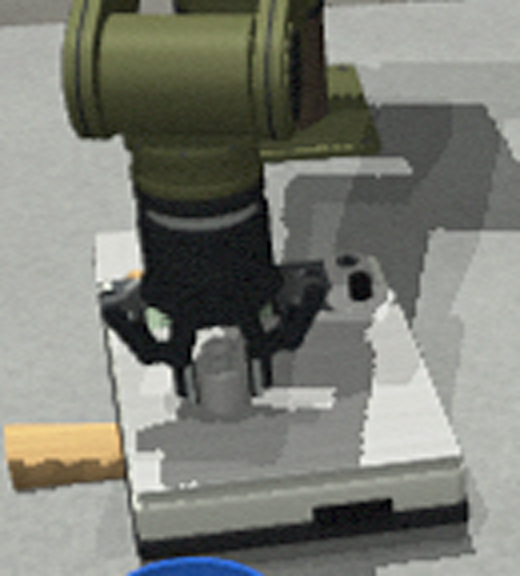

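>>> move_arm --pt "0.004 0.005 0.006 0 0.025" --pt "0 0 0.004 0 0.025" --pt "0 0 0.002 0 0.025" --pt "0 0 0 0 0.025" --pt "0 0 0 0 0.025"

```text
clock: 25.78
eef_pos: [0.6603, -0.0747, 0.2856]
tool_rot: [3.142, -0.0, 0.04]
contact_force: [0.0, 0.4, -2.1]
finger_gap: 0.0327
```

>>> move_arm --pt "0 0 0.002 0 0.025" --pt "0 0 0.001 0 0.025" --pt "0 0 0 0 0.025" --pt "0 0 0 0 0.025" --pt "0 0 0 0 0.025"

```text
clock: 26.4
eef_pos: [0.6603, -0.0747, 0.2824]
tool_rot: [-3.142, 0.0, 0.04]
contact_force: [-0.3, 0.3, -2.7]
finger_gap: 0.0328
```

>>> move_arm --pt "0 0 0.001 0 0.025" --pt "0 0 0.001 0 0.025" --pt "0 0 0 0 0.025" --pt "0 0 0 0 0.025" --pt "0 0 0 0 0.025"

```text
clock: 27.02
eef_pos: [0.6604, -0.0747, 0.2817]
tool_rot: [3.141, -0.0, 0.04]
contact_force: [-4.4, 0.2, 5.7]
finger_gap: 0.0331
```

>>> move_arm --pt "0 0 0.001 0 0.025" --pt "0 0 0 0 0.025" --pt "0 0 0 0 0.025" --pt "0 0 0 0 0.025" --pt "0 0 0 0 0.025"

```text
clock: 27.65
eef_pos: [0.6604, -0.0747, 0.2816]
tool_rot: [3.141, -0.0, 0.04]
contact_force: [-6.3, 0.4, 7.8]
finger_gap: 0.0326
```

>>> move_arm --pt "0 0 -0.002 0 0.025" --pt "0 0 0 0 0.045" --pt "0 0 0 0 0.055" --pt "0 0 -0.002 0 0.06" --pt "0 0 -0.02 0 0.06"

```text
clock: 28.28
eef_pos: [0.6597, -0.0746, 0.302]
tool_rot: [-3.141, 0.004, 0.04]
contact_force: [-0.2, 0.5, 0.1]
finger_gap: 0.06
```

>>> move_arm --pt "0 0 -0.04 0 0.06" --pt "0 0 -0.05 0 0.06" --pt "-0.04 -0.05 0 0 0.06" --pt "-0.04 -0.05 0 0 0.066" --pt "-0.03 -0.05 0 0 0.066"

```text
clock: 28.9
eef_pos: [0.545, 0.0695, 0.3954]
tool_rot: [-3.141, -0.003, 0.039]
contact_force: [0.3, 0.3, -0.2]
finger_gap: 0.0658
```

```bash
python3 - <<'E'
from h import *
s,d=cap('scene','s21.png')
cv2.imwrite('pics/b22.png',cv2.resize(s[150:270,220:480],None,fx=3,fy=3,interpolation=2))
plan(.4455,.3615,.2,0)
E
```

```text
tool shift mm [ -84.3 -291.6   22.9] turn 2.5 | now tip [0.5423 0.0737 0.2217] yaw 2.47 F [-0.8  3.5 -0.6] gap 0.0662 t 28.95
```

View pics/b22.png

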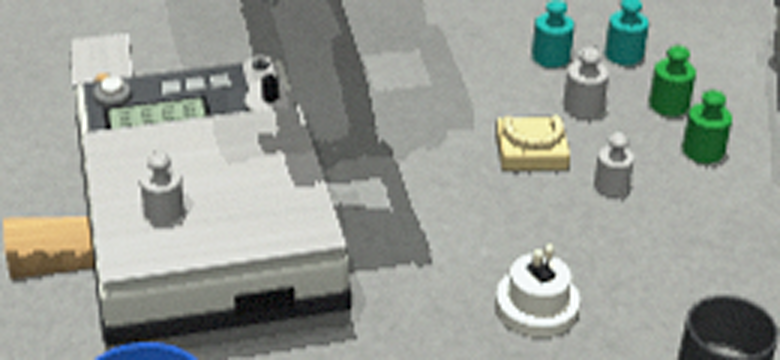

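The first weight is standing on the pan. Next is the large one.

>>> move_arm --pt "-0.014 -0.049 0 2.5 0.066" --pt "-0.016 -0.049 0 0 0.066" --pt "-0.016 -0.049 0 0 0.066" --pt "-0.016 -0.049 0 0 0.066" --pt "-0.016 -0.049 0 0 0.066"

```text
clock: 29.58
eef_pos: [0.4666, 0.3146, 0.3954]
tool_rot: [-3.14, -0.003, -0.004]
contact_force: [0.7, -0.3, 0.4]
finger_gap: 0.0663
```

>>> move_arm --pt "-0.016 -0.045 0 0 0.066" --pt "0 0 0.04 0 0.066" --pt "0 0 0.04 0 0.066" --pt "0 0 0.02 0 0.066" --pt "0 0 0 0 0.066"

```text
clock: 30.2
eef_pos: [0.4512, 0.3579, 0.2927]
tool_rot: [3.14, 0.002, -0.004]
contact_force: [0.9, -0.6, 0.7]
finger_gap: 0.0664
```

```bash
python3 - <<'E'
from h import *
s,d=cap('scene','s22.png')
cv2.imwrite('pics/b23.png',cv2.resize(s[90:220,360:480],None,fx=5,fy=4.5,interpolation=2))
plan(.4455,.3615,.01,0)
E
```

```text
tool shift mm [ -6.4  -3.2 110.9] turn -0.2 | now tip [0.4518 0.3582 0.1209] yaw -0.23 F [ 0.2 -0.4  1. ] gap 0.0661 t 30.25
```

View pics/b23.png

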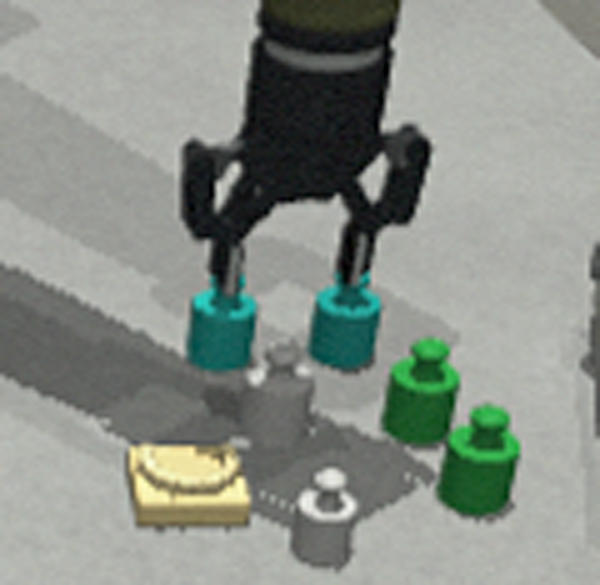

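>>> move_arm --pt "-0.006 -0.003 0.02 0 0.06" --pt "0 0 0.03 0 0.058" --pt "0 0 0.03 0 0.058" --pt "0 0 0.018 0 0.058" --pt "0 0 0 0 0.058"

```text
clock: 30.88
eef_pos: [0.4449, 0.3609, 0.194]
tool_rot: [3.14, 0.002, -0.004]
contact_force: [0.3, 0.8, -0.1]
finger_gap: 0.0581
```

```bash
python3 - <<'E'
from h import *
s,d=cap('scene','s23.png')
cv2.imwrite('pics/b24.png',cv2.resize(s[90:220,360:480],None,fx=5,fy=4.5,interpolation=2))
plan(.4455,.3615,.02,0)
E
```

```text
tool shift mm [ 0.1 -0.2  2. ] turn -0.2 | now tip [0.4454 0.3613 0.022 ] yaw -0.21 F [-0.4 -0.3  0.3] gap 0.0577 t 30.93
```

View pics/b24.png

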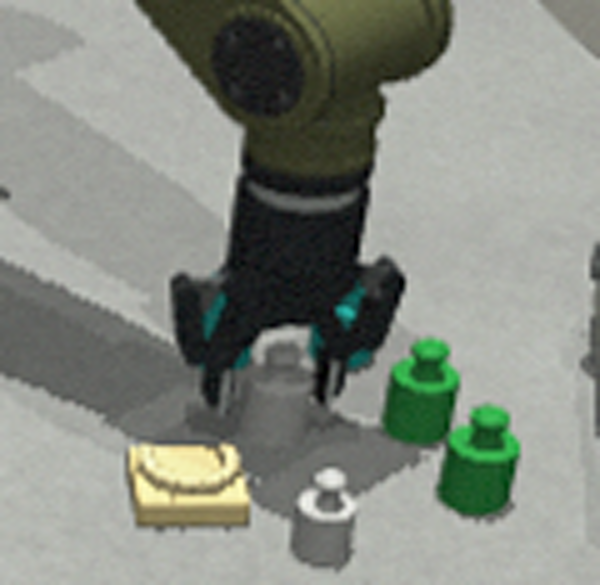

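>>> move_arm --pt "0 0 0.006 0 0.058" --pt "0 0 0 0 0.045" --pt "0 0 0 0 0.033" --pt "0 0 0 0 0.033" --pt "0 0 0 0 0.033" --force 50

```text
clock: 31.55
eef_pos: [0.4461, 0.362, 0.1911]
tool_rot: [-3.139, -0.003, -0.004]
contact_force: [-0.8, 4.0, 6.4]
finger_gap: 0.0404
```

>>> move_arm --pt "0 0 -0.02 0 0.033" --pt "0 0 -0.05 0 0.033" --pt "0 0 -0.05 0 0.033" --pt "0 0 -0.05 0 0.033" --pt "0 0 0 0 0.033"

```text
clock: 32.17
eef_pos: [0.4461, 0.3614, 0.3646]
tool_rot: [-3.137, -0.008, -0.004]
contact_force: [-0.4, 0.7, -5.9]
finger_gap: 0.0407
```

```bash
python3 - <<'E'
from h import *
s,d=cap('scene','s24.png')
cv2.imwrite('pics/b25.png',cv2.resize(s[50:220,360:480],None,fx=4,fy=3.5,interpolation=2))
plan(.66,.005,.2,0)
E
```

```text
tool shift mm [216.  355.1 -12.3] turn -0.2 | now tip [0.4454 0.3609 0.1875] yaw -0.22 F [-0.8 -0.3 -6.2] gap 0.0405 t 32.23
```

View pics/b25.png

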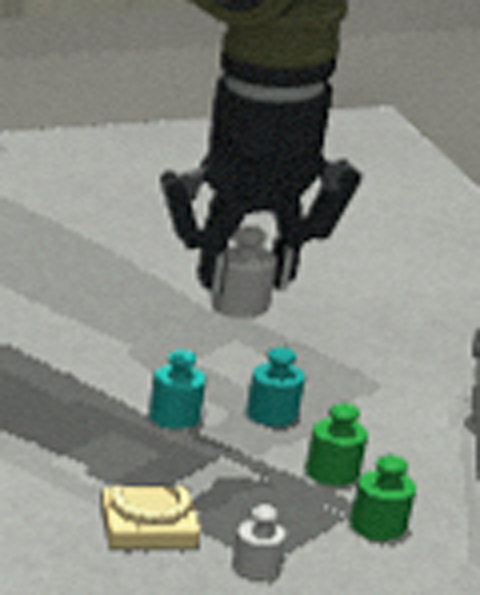

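>>> move_arm --pt "0.03 0.045 0 0 0.033" --pt "0.03 0.05 0 0 0.033" --pt "0.03 0.05 0 0 0.033" --pt "0.03 0.05 0 0 0.033" --pt "0.03 0.05 0 0 0.033"

```text
clock: 32.85
eef_pos: [0.5939, 0.1136, 0.355]
tool_rot: [3.141, 0.007, -0.004]
contact_force: [-0.1, 0.2, -5.1]
finger_gap: 0.0406
```

>>> move_arm --pt "0.03 0.05 0 0 0.033" --pt "0.03 0.052 0 -2.5 0.033" --pt "0 0 0.03 0 0.033" --pt "0 0 0.025 0 0.033" --pt "0 0 0 0 0.033"

```text
clock: 33.48
eef_pos: [0.6517, 0.0131, 0.2971]
tool_rot: [-3.141, 0.013, 0.039]
contact_force: [0.5, 1.0, -5.6]
finger_gap: 0.0406
```

```bash
python3 - <<'E'
from h import *
plan(.657,.014,.115,2.5)
E
```

```text
tool shift mm [ 5.5 -0.7  8.6] turn -0.2 | now tip [0.6517 0.0131 0.1237] yaw 2.26 F [ 0.5  1.  -5.6] gap 0.0406 t 33.48
```

>>> move_arm --pt "0.003 0 0 0 0.033" --pt "0 0 0.003 0 0.033" --pt "0 0 0.002 0 0.033" --pt "0 0 0 0 0.033" --pt "0 0 0 0 0.033"

```text
clock: 34.1
eef_pos: [0.6571, 0.0136, 0.2997]
tool_rot: [3.142, -0.0, 0.04]
contact_force: [0.1, 0.8, -5.3]
finger_gap: 0.0405
```

>>> move_arm --pt "0 0 0.001 0 0.033" --pt "0 0 0.001 0 0.033" --pt "0 0 0 0 0.033" --pt "0 0 0 0 0.033" --pt "0 0 0 0 0.033"

```text
clock: 34.72
eef_pos: [0.6571, 0.0135, 0.2974]
tool_rot: [-3.142, 0.0, 0.04]
contact_force: [0.1, 0.2, -4.5]
finger_gap: 0.0402
```

>>> move_arm --pt "0 0 0.002 0 0.033" --pt "0 0 0.002 0 0.033" --pt "0 0 0.001 0 0.033" --pt "0 0 0 0 0.033" --pt "0 0 0 0 0.033"

```text
clock: 35.35
eef_pos: [0.6571, 0.0135, 0.2924]
tool_rot: [3.142, -0.0, 0.04]
contact_force: [0.5, -0.2, -5.1]
finger_gap: 0.0405
```

>>> move_arm --pt "0 0 0.001 0 0.033" --pt "0 0 0.001 0 0.033" --pt "0 0 0 0 0.033" --pt "0 0 0 0 0.033" --pt "0 0 0 0 0.033"

```text
clock: 35.98
eef_pos: [0.6571, 0.0135, 0.2904]
tool_rot: [-3.142, -0.0, 0.04]
contact_force: [-0.2, 0.3, -5.4]
finger_gap: 0.0404
```

>>> move_arm --pt "0 0 0.001 0 0.033" --pt "0 0 0.001 0 0.033" --pt "0 0 0 0 0.033" --pt "0 0 0 0 0.033" --pt "0 0 0 0 0.033"

```text
clock: 36.6
eef_pos: [0.6571, 0.0136, 0.2888]
tool_rot: [3.142, -0.0, 0.04]
contact_force: [-2.2, -0.3, -0.6]
finger_gap: 0.0406
```

>>> move_arm --pt "0 0 0.001 0 0.033" --pt "0 0 0 0 0.033" --pt "0 0 0 0 0.033" --pt "0 0 0 0 0.033" --pt "0 0 0 0 0.033"

```text
clock: 37.22
eef_pos: [0.6572, 0.0135, 0.2884]
tool_rot: [3.142, -0.0, 0.04]
contact_force: [-5.2, -0.2, 5.6]
finger_gap: 0.0408
```

>>> move_arm --pt "0 0 -0.0015 0 0.033" --pt "0 0 0 0 0.048" --pt "0 0 0 0 0.056" --pt "0 0 -0.002 0 0.058" --pt "0 0 -0.02 0 0.058"

```text
clock: 37.85
eef_pos: [0.6566, 0.0136, 0.3097]
tool_rot: [-3.141, 0.004, 0.04]
contact_force: [0.6, 0.2, -0.2]
finger_gap: 0.0579
```

>>> move_arm --pt "0 0 -0.04 0 0.058" --pt "0 0 -0.05 0 0.058" --pt "-0.015 -0.055 0 2.5 0.058" --pt "-0.015 -0.055 0 0 0.058" --pt "-0.015 -0.055 0 0 0.058"

```text
clock: 38.48
eef_pos: [0.6098, 0.1794, 0.4033]
tool_rot: [-3.141, -0.003, -0.004]
contact_force: [0.2, 0.5, 0.5]
finger_gap: 0.0578
```

```bash
python3 - <<'E'
from h import *
s,d=cap('scene','s25.png')
cv2.imwrite('pics/b26.png',cv2.resize(s[150:270,220:480],None,fx=3,fy=3,interpolation=2))
plan(.5695,.3495,.12,0)
E
```

```text
tool shift mm [ -38.5 -164.1  110.6] turn 0.0 | now tip [0.608  0.1848 0.2298] yaw 0.04 F [-1.2  4.1  0.8] gap 0.0581 t 38.52
```

View pics/b26.png

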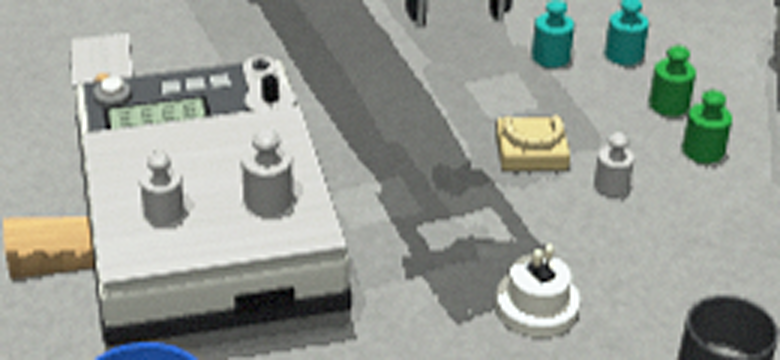

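>>> move_arm --pt "-0.008 -0.04 0 0 0.058" --pt "-0.01 -0.041 0 0 0.058" --pt "-0.01 -0.041 0.03 0 0.058" --pt "-0.01 -0.041 0.04 0 0.058" --pt "0 0 0.04 0 0.058" --force 40

```text
clock: 39.15
eef_pos: [0.5724, 0.3438, 0.292]
tool_rot: [-3.14, -0.003, -0.0]
contact_force: [0.3, -0.5, -0.6]
finger_gap: 0.0578
```

```bash
python3 - <<'E'
from h import *
s,d=cap('scene','s26.png')
cv2.imwrite('pics/b27.png',cv2.resize(s[110:220,370:480],None,fx=5,fy=5,interpolation=2))
plan(.5695,.3495,.008,0)
E
```

```text
tool shift mm [ -0.7  -8.1 103.2] turn -0.1 | now tip [0.5709 0.3418 0.1112] yaw -0.07 F [-2.2 -1.9 -4.4] gap 0.058 t 39.2
```

View pics/b27.png

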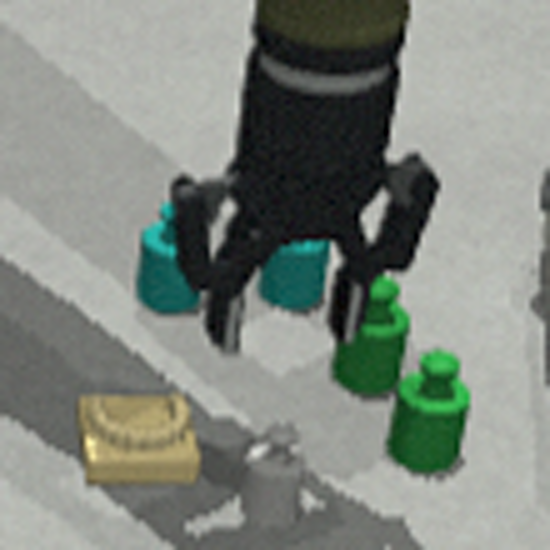

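>>> move_arm --pt "0 -0.004 0.01 0 0.058" --pt "0 0 0.03 0 0.058" --pt "0 0 0 0 0.058" --pt "0 0 0 0 0.058" --pt "0 0 0 0 0.058"

```text
clock: 39.83
eef_pos: [0.5738, 0.3453, 0.2534]
tool_rot: [-3.14, -0.003, -0.004]
contact_force: [-0.4, 0.5, 0.3]
finger_gap: 0.0581
```

```bash
python3 - <<'E'
from h import *
s,d=cap('scene','s27.png')
cv2.imwrite('pics/b28.png',cv2.resize(s[110:220,370:480],None,fx=5,fy=5,interpolation=2))
plan(.5695,.3495,.008,0)
E
```

```text
tool shift mm [-4.3 -4.1 71.6] turn -0.2 | now tip [0.5736 0.3453 0.0796] yaw -0.23 F [ 0.3  0.3 -0.6] gap 0.0582 t 39.88
```

View pics/b28.png

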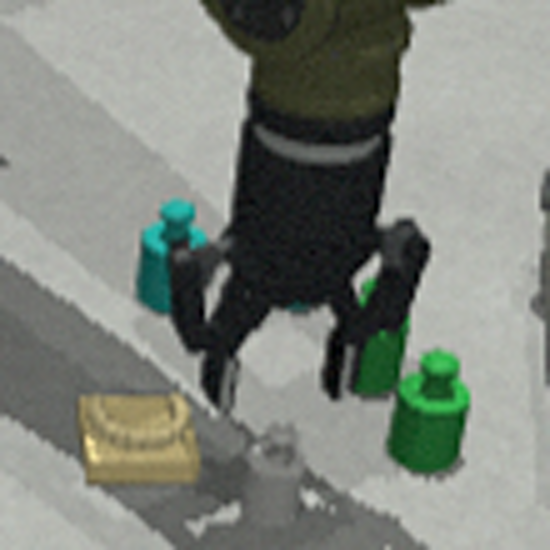

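>>> move_arm --pt "-0.004 -0.004 0.015 0 0.058" --pt "0 0 0.025 0 0.058" --pt "0 0 0.02 0 0.058" --pt "0 0 0.01 0 0.058" --pt "0 0 0 0 0.058"

```text
clock: 40.5
eef_pos: [0.5686, 0.3491, 0.1796]
tool_rot: [3.141, 0.002, -0.004]
contact_force: [-0.4, -0.4, 0.2]
finger_gap: 0.0582
```

>>> move_arm --pt "0 0 0 0 0.04" --pt "0 0 0 0 0.025" --pt "0 0 0 0 0.025" --pt "0 0 0 0 0.025" --pt "0 0 -0.01 0 0.025"

```text
clock: 41.12
eef_pos: [0.5681, 0.3486, 0.1895]
tool_rot: [3.139, 0.003, -0.004]
contact_force: [0.1, -0.3, -2.6]
finger_gap: 0.0328
```

>>> move_arm --pt "0 0 -0.03 0 0.025" --pt "0 0 -0.05 0 0.025" --pt "0 0 -0.05 0 0.025" --pt "0 0 -0.05 0 0.025" --pt "0 0 0 0 0.025"

```text
clock: 41.75
eef_pos: [0.5697, 0.3494, 0.3767]
tool_rot: [-3.138, -0.008, -0.004]
contact_force: [0.1, 0.5, -2.7]
finger_gap: 0.0331
```

```bash
python3 - <<'E'
from h import *
s,d=cap('scene','s28.png')
cv2.imwrite('pics/b29.png',cv2.resize(s[70:220,370:480],None,fx=4,fy=4,interpolation=2))
plan(.585,-.035,.19,0)
E
```

```text
tool shift mm [ 17.4 384.    9.1] turn -0.2 | now tip [0.569  0.349  0.1994] yaw -0.22 F [-0.4  0.4 -3.8] gap 0.0329 t 41.8
```

View pics/b29.png

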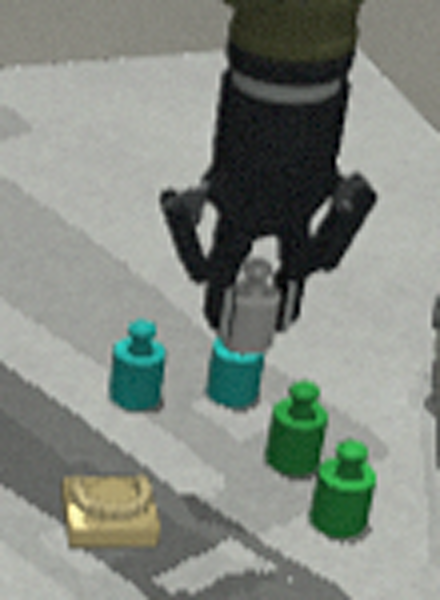

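>>> move_arm --pt "0.002 0.045 0 0 0.025" --pt "0.002 0.05 0 0 0.025" --pt "0.002 0.05 0 0 0.025" --pt "0.002 0.05 0 0 0.025" --pt "0.002 0.05 0 0 0.025"

```text
clock: 42.42
eef_pos: [0.5769, 0.1024, 0.3669]
tool_rot: [3.141, 0.006, -0.004]
contact_force: [0.2, -0.5, -2.3]
finger_gap: 0.0331
```

>>> move_arm --pt "0.001 0.05 0 0 0.025" --pt "0.001 0.05 0 -2.5 0.025" --pt "0 0.037 0.02 0 0.025" --pt "0 0 0.04 0 0.025" --pt "0 0 0.015 0 0.025"

```text
clock: 43.05
eef_pos: [0.5788, -0.0331, 0.2897]
tool_rot: [-3.14, 0.011, 0.039]
contact_force: [-0.6, 0.7, -3.4]
finger_gap: 0.033
```

>>> move_arm --pt "0 0 0.002 0 0.025" --pt "0 0 0 0 0.025" --pt "0 0 0 0 0.025" --pt "0 0 0 0 0.025" --pt "0 0 0 0 0.025"

```text
clock: 43.68
eef_pos: [0.5813, -0.0328, 0.2946]
tool_rot: [3.141, -0.001, 0.04]
contact_force: [-0.9, -0.1, -2.6]
finger_gap: 0.0328
```

```bash
python3 - <<'E'
from h import *
s,d=cap('scene','s29.png')
cv2.imwrite('pics/b30.png',cv2.resize(s[90:270,220:350],None,fx=4,fy=3.2,interpolation=2))
plan(.580,-.033,.109,2.5)
E
```

```text
tool shift mm [-1.2  0.2 12. ] turn -0.2 | now tip [ 0.5812 -0.0328  0.121 ] yaw 2.29 F [ 0.1  0.7 -1.2] gap 0.0327 t 43.73
```

View pics/b30.png

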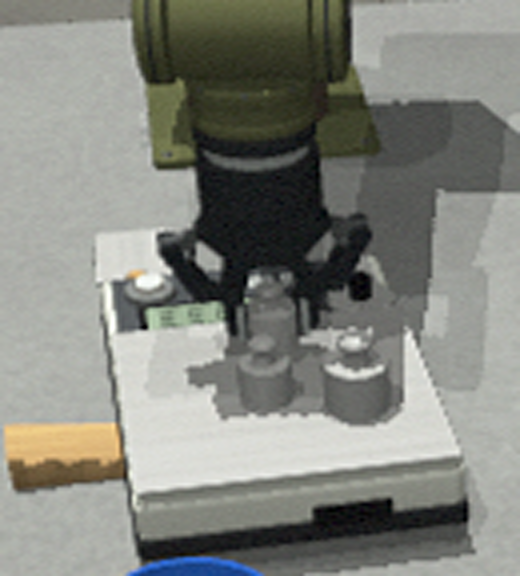

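>>> move_arm --pt "0 0 0.004 0 0.025" --pt "0 0 0.003 0 0.025" --pt "0 0 0.002 0 0.025" --pt "0 0 0.001 0 0.025" --pt "0 0 0 0 0.025"

```text
clock: 44.35
eef_pos: [0.5811, -0.0329, 0.2838]
tool_rot: [-3.142, 0.0, 0.04]
contact_force: [0.1, -0.7, -2.7]
finger_gap: 0.0327
```

>>> move_arm --pt "0 0 0.001 0 0.025" --pt "0 0 0.001 0 0.025" --pt "0 0 0 0 0.025" --pt "0 0 0 0 0.025" --pt "0 0 0 0 0.025"

```text
clock: 44.98
eef_pos: [0.5811, -0.0329, 0.2819]
tool_rot: [3.142, -0.0, 0.04]
contact_force: [0.6, 0.3, -2.2]
finger_gap: 0.0326
```

>>> move_arm --pt "0 0 0.001 0 0.025" --pt "0 0 0.001 0 0.025" --pt "0 0 0 0 0.025" --pt "0 0 0 0 0.025" --pt "0 0 0 0 0.025"

```text
clock: 45.6
eef_pos: [0.5812, -0.0329, 0.2801]
tool_rot: [3.142, -0.0, 0.04]
contact_force: [-1.2, 0.8, 0.0]
finger_gap: 0.0331
```

>>> move_arm --pt "0 0 0.001 0 0.025" --pt "0 0 0 0 0.025" --pt "0 0 0 0 0.025" --pt "0 0 0 0 0.025" --pt "0 0 0 0 0.025"

```text
clock: 46.22
eef_pos: [0.5812, -0.0329, 0.2798]
tool_rot: [3.142, -0.0, 0.04]
contact_force: [-4.5, 0.4, 5.3]
finger_gap: 0.0332
```

>>> move_arm --pt "0 0 -0.001 0 0.025" --pt "0 0 0 0 0.045" --pt "0 0 0 0 0.055" --pt "0 0 -0.002 0 0.058" --pt "0 0 -0.02 0 0.058"

```text
clock: 46.85
eef_pos: [0.5805, -0.0328, 0.3009]
tool_rot: [-3.141, 0.004, 0.04]
contact_force: [-0.8, -0.2, 0.7]
finger_gap: 0.0578
```

>>> move_arm --pt "0 0 -0.04 0 0.058" --pt "0 0 -0.06 0 0.058" --pt "-0.03 -0.05 -0.04 0 0.058" --pt "-0.04 -0.055 0 0 0.058" --pt "-0.04 -0.055 0 0 0.058"

```text
clock: 47.48
eef_pos: [0.4742, 0.1093, 0.4401]
tool_rot: [-3.141, -0.004, 0.039]
contact_force: [1.1, 0.8, 0.1]
finger_gap: 0.0582
```

>>> move_arm --pt "-0.03 -0.05 0 0 0.058" --pt "0 -0.05 0 0 0.058" --pt "0 0 0 0 0.058" --pt "0 0 0 0 0.058" --pt "0 0 0 0 0.058"

```text
clock: 48.1
eef_pos: [0.4417, 0.2062, 0.4378]
tool_rot: [3.142, -0.001, 0.038]
contact_force: [0.2, 0.2, 0.3]
finger_gap: 0.0581
```

```bash
python3 - <<'E'
from h import *
s,d=cap('scene','s30.png');t,dt=cap('top','t30.png')
cv2.imwrite('pics/b31.png',cv2.resize(t[120:290,280:500],None,fx=3.5,fy=3.5,interpolation=2))
print(tilt('scene',d),tilt('top',dt))
plan(.580,-.033,.109,2.5)
# robust tilt: only pan-height points
for n,D in(('scene',d),('top',dt)):
    P=cloud(n,D);k=(abs(P[...,0]-.627)<.09)&(abs(P[...,1]+.035)<.088)&(abs(P[...,2]-.099)<.008)
    Q=P[k];A=np.c_[Q[:,0]-.625,Q[:,1]+.035,np.ones(len(Q))];print(n,np.linalg.lstsq(A,Q[:,2],rcond=None)[0].round(4))
E
```

```text
(array([-0.0019,  0.0015,  0.0987]), np.int64(2033)) (array([0.0003, 0.0022, 0.099 ]), np.int64(3721))
tool shift mm [129.  244.2 155. ] turn -0.3 | now tip [0.4418 0.2061 0.264 ] yaw 2.18 F [-0.7 -0.1 -0.1] gap 0.0581 t 48.2
scene [-0.0008  0.0002  0.0986]
top [0.0011 0.0019 0.099 ]
```

View pics/s30.png

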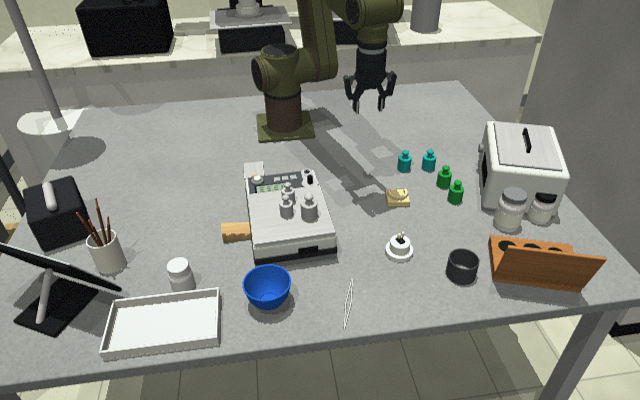

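View pics/b31.png

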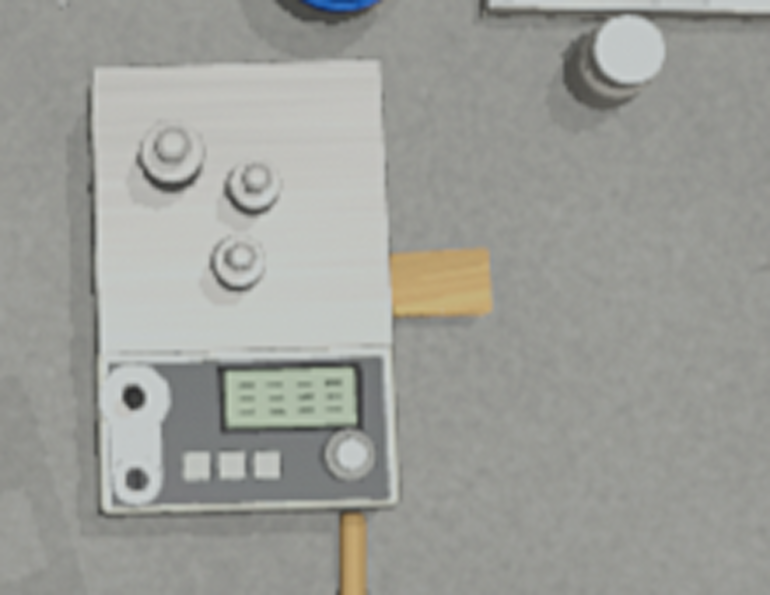

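```bash
python3 - <<'E'
from h import *
s=cv2.imread('pics/s30.png');t=cv2.imread('pics/t30.png')
g=lambda a,b:(280+a/3.5-.5,120+b/3.5-.5)
k=pt('top',*g(134,397),z=.107);c=pt('top',*g(136.5,479),z=.087);r=k-c;print('cover dir',np.degrees(np.arctan2(r[1],r[0])),np.hypot(*r[:2]))
t0=cv2.imread('pics/t0.png')
o=np.hstack([cv2.resize(x[218:272,300:330],None,fx=8,fy=8,interpolation=2) for x in (t0,t)]+[cv2.resize(s[165:225,240:330],None,fx=3.5,fy=7.2,interpolation=2)])
cv2.imwrite('pics/b32.png',o)
E
```

```text
cover dir 2.8138943339248415 0.054543209811659235
```

View pics/b32.png

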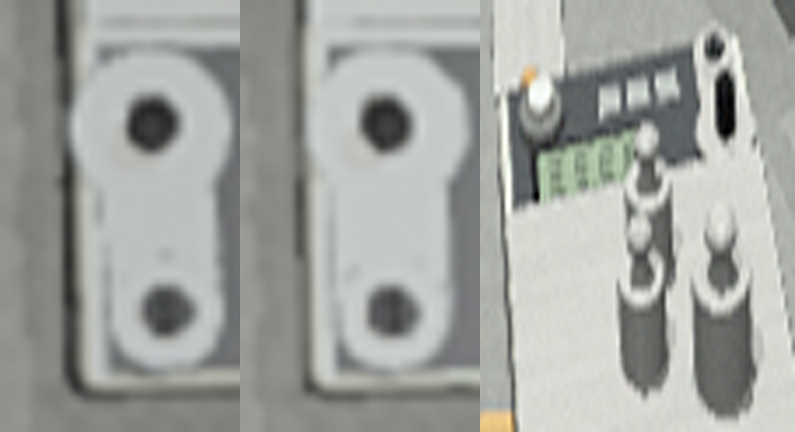

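```bash
python3 - <<'E'
from h import *
print(order.close_job())
E
```

```text
the job is handed in; nothing more can be done
None
```

I did every step of the task and handed the job in at about 48 s. The hand-in gives no verdict, so what follows rests on my own checks.

**What I did:**
- **Cover and wedge:** I swung the cover aside to about 72° and pushed the gripped wedge under the right edge until the balance was level. I then let the wedge go.
- **Zero key:** I pressed it to the bottom, at about 13 N, with the pan empty. The balance read level during the press.
- **Cover closed:** I swung the cover back until it met its stop, at about 6 N. I did this before loading the pan.
- **Weights:** There were three steel check weights on the bench, one large and two small. I lowered each onto the pan in millimetre steps, with no more than about 8 N of contact force.

**Last checks:**
- **Level:** Both cameras put the lean within about 2 mrad of level, against the 12 mrad allowed.
- **Cover:** The cover points within about 0.5° of the balance's axis, so the window is covered.
- **Zero key:** It looks up in the pictures.
- **Weights:** All three stand upright well inside the pan; the large one is farthest out, at about 49 mm from the centre.
- **Other things:** The plinth, jar, cast and look-alikes appear undisturbed, and the arm is clear.

**What did not agree:**
- **Shifted weight:** The first small weight ended about 3 cm from where I put it. Either the announced knock moved it or my gripper brushed it; I could not tell which. It is still upright and on the pan, so I left it.
- **Camera offset:** The two cameras differed by 2 to 6 mm in position, so I used the average of both.

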